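# Unlock the craft strongbox and set out the varnish

## Task

Take the red-headed key from the brush rack, push it fully home in the lock in the lid of the green strongbox and turn it a quarter turn clockwise to draw the bolt. Then lift the lid right back to its stop, leave the key in the lock, take out the amber varnish bottle and stand it upright in the blue drip lid without dropping it. Leave the white glue bottle standing in the box and do not disturb the other things on the table.

Things in the scene. Friction and masses are not known exactly. Their poses are not given: they have to be found in the camera images.
- key: safe key with red plastic head, hanging upright in the rack. Origin: its lower tip; z up the shank, x along the width of head and bit. Shank 8 mm round, tip conical (5 mm); double bit 20 mm wide (x), 4 thick (y), 5 to 17 mm above the tip, lower corners tapered; collar 18 mm wide, 4 thick. Head: see key_head. 50 g. Half a turn about z makes no difference.
- key_shoulder (a point): point on the key's axis at the underside of its collar, 35 mm above the tip; it meets the keyhole point when the key is fully home.
- key_head (a point): where to pinch the key: on its axis, 66 mm above the tip, in the flat red head, which is 32 mm wide (key's x), 10 mm thick (key's y, the way to pinch) and spans 47 to 79 mm above the tip, with a small hole. Axes as the key's
- keyhole (a point): centre of keyhole, on top of a brass plate (36 mm square, 2 mm proud) at the front left of the lid. z straight out of the lid, x to the hinge. Eye 9.4 mm square with two wings along x, 22.4 mm long in all, 5.8 wide: the key's bit enters along x. The key goes in 35 mm, collar on plate; only then can it turn, clockwise from above, and once turned it cannot be pulled out.
- lock (a joint): turn of the lock's core by the key, rad: 0 at the start (bit along the keyhole's x), grows clockwise from above, stop at 1.57; about 0.15 rad of play between key and core; resists with about 0.03 N m. It draws the hidden bolt, which is clear of its catch from 1.15 on.
- lid_handle (a point): middle of the steel carrying handle: round bar 11 mm thick, 110 mm long, along the lid's y, axis 35 mm above the lid, 115 mm in front of the hinge; the keyhole is 85 mm to its left and 41 mm farther from the hinge. The bar may turn between the fingers as the lid rises. Axes as the lid's: z out of the lid, x to the hinge.
- lid_hinge (a point): middle of the lid's hinge line, at the back (+x of the strongbox) upper edge of the box; y along the hinge line, about which the lid swings
- lid (a joint): lid angle, rad: 0 shut, stop at 1.9 (leaning back, past upright). While bolted it gives about 0.02 only. A sprung, damped hinge bears most of its weight: let go below about 0.7 it sinks shut, beyond 0.9 it swings slowly up to the stop by itself (3 to 4 s) and stays there. Its edge rises to 275 mm above the table; the lock case stands 48 mm out of its underside.
- strongbox: green steel box, fixed, 190 deep (x) x 270 wide (y) x 80 mm high, walls and floor 3 mm; top of the shut lid 85 mm above the table. Origin: centre of its underside; its front, away from the hinge, looks to its -x.
- varnish: amber glass bottle, paper label, black cap, standing in the strongbox, left or right: body 38 mm diameter up to 48 mm, then a shoulder; cap 23 mm diameter from 58 to 74 mm. Origin: centre of its underside, z up. 70 to 140 g. Hidden until the lid is open.
- glue: white plastic bottle with an orange label and orange cap, same shape and size as the varnish bottle, standing in the strongbox on the other side, 90 to 135 mm from it. Origin: centre of its underside.
- drip_lid: shallow round blue pot lid used as drip saucer, fixed on the table: 112 mm wide over the rim, inner floor 100 mm wide and 3 mm above the table, rim 9 mm high. Origin: centre of its underside. Left or right of the strongbox.
- brush_rack: small wooden rack, fixed, on the other side of the strongbox from the blue lid, 176 mm wide (y), its board 10 mm thick, top 75 mm above the table; the key hangs by its collar in a slot of the board (see rack_slot). Three brushes, up to 160 mm high, stand in the +y half, 87 mm and more from the key. Front looks to its -x. Origin: centre of its underside.
- rack_slot (a point): centre of the key's place, on top of the board. The slot is 10 mm wide along the rack's x, open to the rack's front (-x), 14 mm away. Lift the key 2 to 5 mm and draw it out forwards (along this point's -x) at least 35 mm: the bit under the board bars the way straight up
- tube_yellow: small paint tube with a yellow band and red cap, lying on the table, 86 mm long; loose, to be left alone. Origin: on its underside, about the middle
- tube_green: small paint tube with a green band and red cap, lying, 86 mm long; loose, to be left alone. Origin: on its underside, about the middle
- tube_silver: large dark paint tube with a silver band and black cap, lying, 130 mm long; loose, to be left alone. Origin: on its underside, about the middle
- house: flat white ornament in the shape of a house, 95 x 72 x 5 mm, lying flat; loose, to be left alone. Origin: on its underside, about the middle
- star: flat blue star ornament, 56 mm across, 6 mm thick; loose, to be left alone. Origin: on its underside, about the middle
- paint_pot: small clear jar with a yellow label and white cap, 54 mm diameter, 60 mm high, standing; loose, to be left alone. Origin: on its underside, about the middle
There are look-alikes about, which are no part of the job. Of the things like the key, leave any that is purple; of the rest the smaller one is meant.

How it is judged (in metres and radians):
On the way, in this order (a step that is already met when the one before it is completed fails the run):
1. the key is pushed fully home in the keyhole, its collar on the brass plate, not yet turned (distance between key_shoulder and keyhole below 0.003 m and value of joint lock below 0.5 rad and angle between the z axis of key and the z axis of keyhole, either way round below 0.12 rad), for 0.1 s.
2. the key, still home, has turned the lock a quarter turn (beyond 1.2 rad) (distance between key_shoulder and keyhole below 0.006 m and value of joint lock above 1.2 rad), for 0.1 s.
3. the lid is right back (beyond 1.7 rad) with the key in the lock (distance between key_shoulder and keyhole below 0.006 m and value of joint lid above 1.7 rad), for 0.1 s.
At the end, for the whole second after the job is handed in: The varnish bottle stands upright (within 0.1 rad), at rest and released on the floor of the blue lid (within 32 mm of its centre); the strongbox lid is right back (over 1.7 rad), the key still in its lock (within 6 mm of home); the glue bottle stands upright in the box (all of step 3 and horizontal distance between varnish and drip_lid below 0.032 m and height (world z) of varnish below 0.008 m and angle between varnish's own z axis and vertical below 0.1 rad and linear speed of varnish below 0.02 m/s and angle between glue's own z axis and vertical below 0.2 rad and z of glue in the frame of strongbox below 0.012 m and x of glue in the frame of strongbox between -0.08 and 0.08 m and y of glue in the frame of strongbox between -0.12 and 0.12 m); the robot touches nothing.
It fails at once if the varnish bottle is dropped (falls free at more than 0.6 m/s) (contact force between the fingers and varnish below 0.05 N and linear speed of varnish above 0.6 m/s).
It fails at once if the glue bottle is knocked over (angle between glue's own z axis and vertical above 0.6 rad).
It fails at once if another thing on the table is disturbed (moved more than 30 mm) (distance of any of tube_yellow, tube_green, tube_silver, house, star, paint_pot from where it was at the start of the episode above 0.03 m).
It also fails if it takes over 69 s, if anything falls off the work surface, if the arm or the gripper's body presses on something with over 40 N, if the wrist force passes 120 N, or if a joint passes its speed limit or range.

## Robot

A 6-joint arm with a two-finger parallel gripper is mounted at the origin on the work surface. World frame = base frame: x ahead of the robot, y to its left, z up, the work surface at z = 0. Lengths are in m, angles in degrees, forces in N, time in s.
With the tool pointing down it reaches from about 0.35 to 0.875 m from the base axis. Payload 4.2 kg.
Tool frame: the origin (TCP) lies midway between the tips of the shut fingers; the grasp point (between the pads) lies 19 mm behind it; z points along the fingers, y is the direction in which the jaws open and shut (so a half turn about z gives the same grasp; the last joint's range is limited). The gripper opens to 85 mm and grips with 20 to 120 N. Pads are 22 mm wide; open, the fingers measure 114 mm over their backs; the gripper's body (76 mm by 85 mm) begins 54 mm behind the grasp point. The pads swing forward as they close: fully open they stand 13 mm farther back than shut.
Start: joints at [91.192, 22.042, 0.453, 0, -68.411, -14.817], TCP at [0.147, 0.607, 0.231] pointing down, gripper open.
Joint ranges: [-179.83, 179.83], [-69.29, 118.12], [-61.27, 80.66], [-181.25, 117.63], [-171.15, -9.14], [-177.46, 177.46]. Speed limits (degrees/s): [159.86, 159.86, 180, 180, 180, 180].

## Interface

Orientations are given as a 3x3 rotation matrix whose columns are the frame's x, y, z axes.
In Python, from plant import read_state, capture, camera_model, sign_off gives the robot as it stands.
- The arm moves only by the shell command python3 -m pendant 'ROWS' [FORCE]. ROWS is a JSON object of lists of equal length, an entry for each row: "turn": the turn, a rotation vector about the tool's x, y, z in units of 8 degrees (1.0 is 8 degrees), a list of three; "slide": the shift along the tool's x, y, z in units of 40 mm (1.0 is 40 mm), a list of three; "jaw": the opening in per cent of the stroke, from 0 (shut) to 100 (fully open). A call has exactly 5 rows; each row shifts and turns the pose as measured when the row begins, along the tool's axes as they then stand; what a row does not reach is not made up. A row lasts 1/8 s, in which the tool goes at most 62.5 mm and 10.7 degrees, less where a joint would pass 70% of its speed; a pose out of reach is approached as far as the arm can. A call is refused whole if a number of a shift passes 1 or a number of a turn 1, either way. A call with a gripper value outside its range is refused whole. The fingers move at their own pace and stop on an object; FORCE is the grip in N (left out, the last holds). Time passes only in rows, so rows that do not move let the fingers close, or fill a call up. It gives the time, the measured TCP pose, the force and the opening at its end, in the units of the state.
- read_state(): the state, without advancing time (a new reading comes with each control period).
- capture(name): name is "scene" or "top"; returns (picture, depth): 384x512x3 uint8, red, green, blue; 384x512 float32, m along the optical axis (not along the pixel's ray), 0 where there is no reading.
- camera_model(name): a dict with "fx", "fy", "cx", "cy" (pixels), "R" (3x3) and "t" (3): a world point X has camera coordinates R X + t. Camera axes: x right, y down, z forward; pixel columns grow to the right and rows downward; lengths in m; the calibration is good to about 2 mm. A picture is of the moment at which its call begins. camera_model takes no time and is no camera call.
- sign_off(): hands the job in, once; it reports no verdict.
The state is a dict: "clock": time; "qpos": joint angles; "joint_velocities": joint speeds; "tau": joint torques, N m; "ee_pos": TCP position; "orientation": TCP orientation; "wrist_force": force on the tool from outside, world axes, zero at the start; "wrist_torque": the same for the moment, N m; "gripper_width": finger opening in m.
Only numpy, scipy, OpenCV 4.12 (cv2) and the standard library are available. Lean on these libraries where they do the work, as an engineer would, in place of code of your own. Each camera call takes 0.05 s, during which the arm holds its last target.

## Working session

There is one attempt and no reset: what is moved stays moved. The work goes in short steps, Python scripts to look and compute and a shell command to move; the robot and the scene stay as the last step left them, time stands still between calls to the robot, and variables do not carry over. Pictures are saved under pics/ and viewed, and the job is handed in when it is done.

```bash
ls; mkdir -p pics; cat > h.py <<'E'
import numpy as np, cv2
from plant import read_state, capture, camera_model, sign_off
def snap(n,f):
    p,d=capture(n); cv2.imwrite('pics/'+f+'.png',p[:,:,::-1]); np.savez('pics/'+f+'.npz',p=p,d=d); return p,d
def cm(n):
    c=camera_model(n); return c,np.array(c['R']),np.array(c['t'])
def ray(n,u,v,z):
    c,R,t=cm(n); d=R.T@np.array([(u-c['cx'])/c['fx'],(v-c['cy'])/c['fy'],1]); o=-R.T@t
    return o+d*(z-o[2])/d[2]
def pt(n,u,v,dep):
    c,R,t=cm(n); return R.T@(dep*np.array([(u-c['cx'])/c['fx'],(v-c['cy'])/c['fy'],1])-t)
def proj(n,X):
    c,R,t=cm(n); x=R@np.array(X)+t; return np.array([c['fx']*x[0]/x[2]+c['cx'],c['fy']*x[1]/x[2]+c['cy']])
def cloud(n,d):
    c,R,t=cm(n); v,u=np.mgrid[:d.shape[0],:d.shape[1]]
    P=np.stack([(u-c['cx'])/c['fx']*d,(v-c['cy'])/c['fy']*d,d],-1)-t
    return P@R
E
python3 - <<'E'
from h import *
np.set_printoptions(precision=3,suppress=True)
for n in('scene','top'):
    snap(n,n+'0'); c,R,t=cm(n); print(n,c['fx'],c['cx'],c['cy'],-R.T@t,R.tolist())
s=read_state(); print(s['clock'],s['ee_pos'],s['orientation'],s['gripper_width'])
E
```

```text
pics
scene 399.55490913006753 251.02938371107024 193.27201523728093 [1.131 0.439 0.787] [[-0.6473316290189534, 0.7621519493921186, 0.009282677925133294], [0.5186014876547952, 0.4493324911279688, -0.7274289033431152], [-0.5585823655235649, -0.4660737264151751, -0.6861202682267674]]
top 390.22031557007205 254.50055023738636 187.41502146679727 [ 0.4   -0.03   1.167] [[-0.004686279432468051, -0.9998293151943648, 0.017871185272619897], [-0.9920918549450769, 0.0024069599383681, -0.12549086777726753], [0.12542643316588967, -0.01831794261980778, -0.9919337996264973]]
0.1 [0.147 0.607 0.23 ] [[ 0.972 -0.236 -0.   ]
 [-0.236 -0.972 -0.002]
 [ 0.     0.002 -1.   ]] 0.08498321349161499
```

View pics/scene0.png

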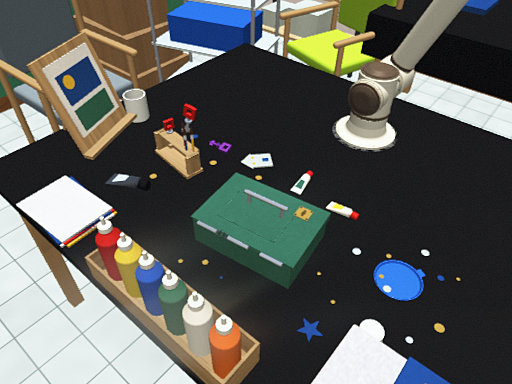

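View pics/top0.png

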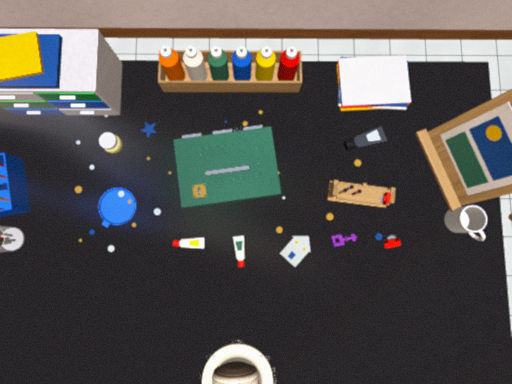

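```bash
python3 - <<'E'
import cv2
a=cv2.imread('pics/scene0.png')[90:190,100:290]; cv2.imwrite('pics/c1.png',cv2.resize(a,None,fx=4,fy=4,interpolation=cv2.INTER_CUBIC))
a=cv2.imread('pics/top0.png')[120:260,270:410]; cv2.imwrite('pics/c2.png',cv2.resize(a,None,fx=4,fy=4,interpolation=cv2.INTER_CUBIC))
E
```

```text
(no output)
```

View pics/c1.png

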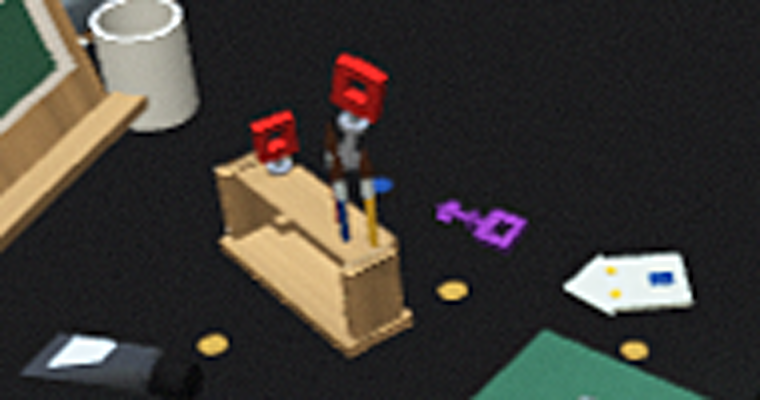

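View pics/c2.png

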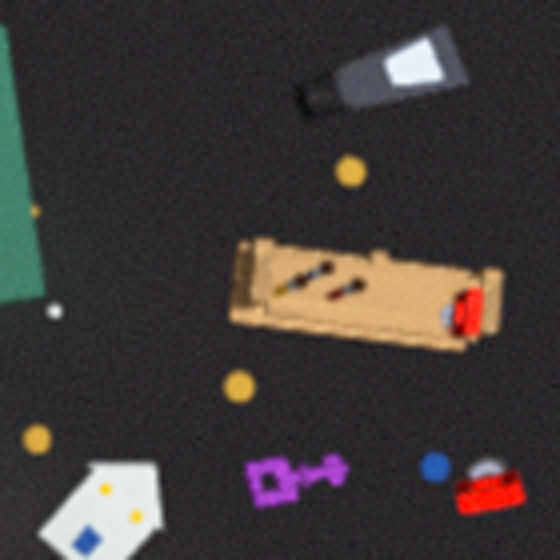

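```bash
python3 - <<'E'
from h import *
np.set_printoptions(precision=4,suppress=True)
for n in('scene','top'):
    z=np.load(f'pics/{n}0.npz'); p=z['p'].astype(int); d=z['d']; C=cloud(n,d)
    m=((p[...,0]>150)&(p[...,1]<70)&(p[...,2]<70)).astype(np.uint8)
    k,l,st,ce=cv2.connectedComponentsWithStats(m)
    print(n,'depth zeros',(d==0).mean(), 'table z', np.median(C[300:330,250:300,2]), C[300:330,250:300,2].std())
    for i in range(1,k):
        if st[i,4]<12: continue
        q=C[(l==i)&(d>0)]
        print('red',ce[i],st[i],np.median(q,0),q.min(0),q.max(0))
    g=((p[...,1]>p[...,0]+30)&(p[...,1]>p[...,2]+15)).astype(np.uint8)
    k,l,st,ce=cv2.connectedComponentsWithStats(g)
    for i in range(1,k):
        if st[i,4]<1500: continue
        q=C[(l==i)&(d>0)]; q=q[abs(q[:,2]-.085)<.006]
        print('green',ce[i],st[i],np.median(q,0),cv2.minAreaRect((q[:,:2]*1000).astype(np.float32)))
    b=((p[...,2]>180)&(p[...,0]<80)).astype(np.uint8)
    k,l,st,ce=cv2.connectedComponentsWithStats(b)
    for i in range(1,k):
        if st[i,4]<300: continue
        q=C[(l==i)&(d>0)]
        print('blue',ce[i],st[i],np.median(q,0),cv2.minAreaRect((q[:,:2]*1000).astype(np.float32)))
    y=((p[...,0]>150)&(p[...,1]>100)&(p[...,1]<p[...,0]-20)&(p[...,2]<p[...,1]-40)).astype(np.uint8)
    k,l,st,ce=cv2.connectedComponentsWithStats(y)
    for i in range(1,k):
        if st[i,4]<60: continue
        q=C[(l==i)&(d>0)]
        print('brass/wood',ce[i],st[i],np.median(q,0))
E
```

```text
scene depth zeros 0.004058837890625 table z -0.00014111810080893466 0.05733144330183799
red [190.1026 106.8462] [184 104  13   7  39] [ 0.3908 -0.4401  0.1006] [ 0.2812 -0.5975 -0.0004] [ 0.4016 -0.4193  0.1072]
red [188.6667 113.6   ] [186 112   6   4  15] [ 0.3954 -0.4455  0.0751] [ 0.3888 -0.4541  0.0726] [ 0.4011 -0.4357  0.0788]
red [167.4  119.88] [163 118  10   5  25] [ 0.5016 -0.4141  0.1185] [ 0.3824 -0.5749 -0.0028] [ 0.5223 -0.4075  0.1212]
red [168.75 125.75] [167 125   5   3  12] [ 0.505  -0.4105  0.0982] [ 0.415  -0.5399 -0.0001] [ 0.5161 -0.4074  0.1079]
red [309.9048 172.7143] [307 171   6   5  21] [ 0.3251 -0.0062  0.0206] [ 0.3159 -0.0184  0.0159] [ 0.3319 -0.0009  0.0232]
red [354.4737 214.6579] [351 211   8   8  38] [0.3896 0.1789 0.0192] [ 0.3598  0.1621 -0.0007] [0.3975 0.1872 0.0234]
red [107.6366 238.0155] [ 95 227  26  20 322] [ 0.9077 -0.1371  0.1399] [ 0.861  -0.3006 -0.0016] [ 0.9267 -0.1223  0.1586]
red [ 73.0571 237.4   ] [ 64 231  21  13  35] [ 0.9197 -0.3149  0.0181] [ 0.8883 -0.3183  0.016 ] [ 0.9427 -0.3101  0.0261]
red [231.9231 366.    ] [228 362  
[... 2986 characters left out ...]
  188   37   39 1043] [0.4895 0.3626 0.0029] ((493.02874755859375, 356.25634765625), (109.34418487548828, 109.89689636230469), 8.7565336227417)
brass/wood [19.27   55.5521] [   0   31   42   50 1726] [0.8497 0.5373 0.2341]
brass/wood [228.0676  69.6962] [ 158   49  144   34 1287] [0.8854 0.0139 0.0735]
brass/wood [454.2584 151.7622] [ 417   90   95  120 2090] [ 0.6455 -0.615   0.04  ]
brass/wood [356.0408 108.3673] [340 107  36   4  98] [ 0.7931 -0.3652  0.0052]
brass/wood [493.2179 132.7877] [486 126  15  15 179] [ 0.6571 -0.6489  0.2202]
brass/wood [360.3263 193.8645] [328 180  67  27 996] [ 0.5188 -0.3559  0.0728]
brass/wood [199.0167 190.4667] [193 184  13  13 120] [0.5277 0.1048 0.0854]
```

```bash
python3 - <<'E'
from h import *
np.set_printoptions(precision=4,suppress=True)
for n in('scene','top'):
    z=np.load(f'pics/{n}0.npz'); p=z['p'].astype(int); d=z['d']; C=cloud(n,d)
    # rack board top
    m=(C[...,2]>.068)&(C[...,2]<.082)&(C[...,0]>.47)&(C[...,0]<.58)&(C[...,1]>-.46)&(C[...,1]<-.25)&(p[...,0]>120)&(p[...,1]>80)&(d>0)
    q=C[m]; print(n,'rack',m.sum(),q.mean(0),cv2.minAreaRect((q[:,:2]*1000).astype(np.float32)))
    m=(C[...,2]>.09)&(C[...,2]<.13)&(C[...,0]>.48)&(C[...,0]<.53)&(C[...,1]>-.44)&(C[...,1]<-.39)&(p[...,0]>p[...,1]+50)&(d>0)
    q=C[m]; print('key',m.sum(),q.mean(0),q.min(0),q.max(0)); print(np.hstack([np.argwhere(m),q])[:80:2])
    # box top & handle & keyhole
    m=(abs(C[...,2]-.085)<.008)&(abs(C[...,0]-.6)<.13)&(abs(C[...,1]-.03)<.2)&(d>0)
    q=C[m]; print('lid',m.sum(),q.mean(0),cv2.minAreaRect((q[:,:2]*1000).astype(np.float32)))
    m=(C[...,2]>.108)&(C[...,2]<.135)&(abs(C[...,0]-.6)<.1)&(abs(C[...,1]-.03)<.13)&(d>0)
    q=C[m]; print('handle',m.sum(),q.mean(0),q[:,2].max(),cv2.minAreaRect((q[:,:2]*1000).astype(np.float32)))
a=cv2.imread('pics/top0.png')[175:215,180:220]; b=cv2.imread('pics/scene0.png')[195:235,285:325]
cv2.imwrite('pics/kh.png',np.hstack([cv2.resize(x,None,fx=9,fy=9,interpolation=cv2.INTER_NEAREST) for x in(a,b)]))
E
```

```text
scene rack 471 [ 0.5256 -0.355   0.075 ] ((525.443359375, -360.1451416015625), (178.76702880859375, 56.70848083496094), 81.8485107421875)
key 95 [ 0.5074 -0.4095  0.107 ] [ 0.491  -0.4192  0.0909] [ 0.5226 -0.4018  0.1212]
[[118.     171.       0.4918  -0.4143   0.1185]
 [119.     168.       0.501   -0.4175   0.1181]
 [119.     170.       0.4984  -0.4111   0.1195]
 [119.     172.       0.4933  -0.4081   0.1183]
 [120.     166.       0.5114  -0.414    0.1211]
 [120.     168.       0.5061  -0.4114   0.1196]
 [120.     170.       0.5016  -0.4075   0.1191]
 [120.     172.       0.4927  -0.4096   0.1139]
 [121.     164.       0.5168  -0.4173   0.1188]
 [121.     166.       0.5143  -0.4107   0.1204]
 [121.     168.       0.5096  -0.4073   0.1196]
 [121.     170.       0.5027  -0.4068   0.1164]
 [121.     172.       0.4956  -0.4065   0.113 ]
 [122.     163.       0.521   -0.4173   0.1173]
 [122.     165.       0.5161  -0.4141   0.1163]
 [122.     167.       0.5149  -0.4058   0.1193]
 [122.     169.       0.505   -0.4094   0.1128]
 [122.     171.       0.4983  -0.4086   0.1099]
 [122.     17
[... 3060 characters left out ...]
   0.4969  -0.4066   0.0934]
 [201.     385.       0.4955  -0.4067   0.109 ]
 [201.     387.       0.4948  -0.4095   0.1163]
 [201.     389.       0.4947  -0.4148   0.117 ]
 [202.     384.       0.4933  -0.4061   0.1024]
 [202.     386.       0.4919  -0.406    0.1182]
 [202.     388.       0.4916  -0.4101   0.1221]
 [203.     383.       0.4911  -0.4055   0.0958]
 [203.     385.       0.4897  -0.4054   0.1118]]
lid 6761 [0.5996 0.0291 0.0839] ((604.1142578125, 29.428199768066406), (207.7777862548828, 280.6854248046875), 7.864439964294434)
handle 175 [0.58   0.0262 0.1224] 0.12771719131788553 ((580.4878540039062, 26.365642547607422), (11.345426559448242, 118.09416961669922), 7.483892917633057)
```

View pics/kh.png

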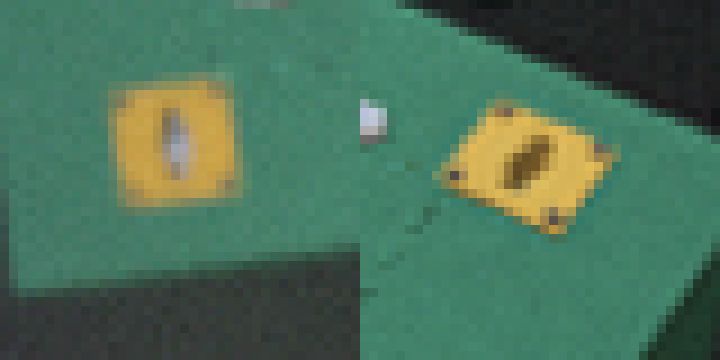

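```bash
cat >> h.py <<'E'
from scipy.spatial.transform import Rotation as Ro
np.set_printoptions(precision=4,suppress=True)
def Rd(psi,tilt=0):
    # psi: yaw of tool x; tool down. tilt about world axis applied separately
    return Ro.from_euler('z',psi,degrees=True).as_matrix()@np.diag([1,-1,-1.])
def go(p,psi=None,R=None):
    s=read_state(); R0=np.array(s['orientation']); e=np.array(s['ee_pos'])
    T=Rd(psi) if R is None else R
    w=Ro.from_matrix(R0.T@T).as_rotvec(degrees=True)
    print('t',round(s['clock'],3),'pos',e,'psi',np.degrees(np.arctan2(R0[1,0],R0[0,0])).round(2),'zax',R0[:,2],'w',round(s['gripper_width'],4),'F',np.array(s['wrist_force']))
    print(' slide units',R0.T@(np.array(p)-e)/.04,' turn units',w/8)
E
python3 - <<'E'
from h import *
for n,u,v in(('scene',303.15,213.11),('top',199.02,190.47)): print(ray(n,u,v,.087))
go([.40,.25,.25],-7.6); print(go([.5,-.41,.23],-7.6))
E
```

```text
[0.5315 0.1047 0.087 ]
[0.5284 0.1044 0.087 ]
t 0.1 pos [0.1471 0.6069 0.2303] psi -13.63 zax [-0.0003 -0.002  -1.    ] w 0.085 F [ 0.9769 -0.0849  0.3618]
 slide units [ 8.248   7.1817 -0.4765]  turn units [ 0.0143 -0.0002 -0.7543]
t 0.1 pos [0.1471 0.6069 0.2303] psi -13.63 zax [-0.0003 -0.002  -1.    ] w 0.085 F [ 0.9769 -0.0849  0.3618]
 slide units [14.5669 22.6264  0.0551]  turn units [ 0.0143 -0.0002 -0.7543]
None
```

```bash
python3 -m pendant '{"slide":[[1,0.87,-0.1],[1,0.87,-0.1],[1,0.87,-0.1],[1,0.87,-0.1],[1,0.87,-0.1]],"turn":[[0,0,-0.75],[0,0,0],[0,0,0],[0,0,0],[0,0,0]],"jaw":[50,50,50,50,50]}' 40
python3 -m pendant '{"slide":[[1,1,0],[1,1,0],[0.8,1,0],[0.5,1,0],[0.2,1,0]],"turn":[[0,0,0],[0,0,0],[0,0,0],[0,0,0],[0,0,0]],"jaw":[50,50,50,50,50]}'
python3 -c "
from h import *
go([.49,-.41,.23],-7.6)"
```

```text
clock: 0.72
ee_pos: [0.3203, 0.4005, 0.2476]
orientation: [[0.992, -0.123, -0.002], [-0.123, -0.992, -0.008], [-0.001, 0.008, -1.0]]
wrist_force: [0.1, 0.8, -0.5]
gripper_width: 0.0427
clock: 1.35
ee_pos: [0.4382, 0.1765, 0.2477]
orientation: [[0.992, -0.125, -0.004], [-0.125, -0.992, -0.01], [-0.003, 0.01, -1.0]]
wrist_force: [0.1, 0.1, 0.4]
gripper_width: 0.0428
t 1.35 pos [0.4382 0.1765 0.2477] psi -7.16 zax [-0.004  -0.0098 -0.9999] w 0.0428 F [0.1277 0.0581 0.4429]
 slide units [ 3.113  14.3811  0.5813]  turn units [0.0729 0.0194 0.0557]
```

```bash
python3 -m pendant '{"slide":[[0.2,1,0],[0.2,1,0],[0.2,1,0],[0.2,1,0],[0.2,1,0]],"turn":[[0,0,0],[0,0,0],[0,0,0],[0,0,0],[0,0,0]],"jaw":[50,50,50,50,50]}' 
python3 -m pendant '{"slide":[[0.2,1,0],[0.2,1,0],[0.2,1,0],[0.2,1,0],[0.2,1,0]],"turn":[[0,0,0],[0,0,0],[0,0,0],[0,0,0],[0,0,0]],"jaw":[50,50,50,50,50]}'
python3 -m pendant '{"slide":[[0.2,1,0],[0.2,1,0],[0.2,1,0],[0.2,1,0],[0,0,0]],"turn":[[0,0,0],[0,0,0],[0,0,0],[0,0,0],[0,0,0]],"jaw":[50,50,50,50,50]}'
python3 -c "
from h import *
go([.505,-.412,.16],-7.6)"
```

```text
clock: 1.98
ee_pos: [0.4512, -0.0343, 0.2483]
orientation: [[0.992, -0.125, -0.007], [-0.125, -0.992, -0.01], [-0.006, 0.011, -1.0]]
wrist_force: [0.3, 1.4, 0.4]
gripper_width: 0.0429
clock: 2.6
ee_pos: [0.4642, -0.2443, 0.2488]
orientation: [[0.992, -0.125, -0.01], [-0.125, -0.992, -0.009], [-0.008, 0.01, -1.0]]
wrist_force: [0.1, 0.5, 0.5]
gripper_width: 0.0426
clock: 3.22
ee_pos: [0.4743, -0.4142, 0.2463]
orientation: [[0.992, -0.129, -0.015], [-0.129, -0.992, -0.006], [-0.014, 0.008, -1.0]]
wrist_force: [0.1, 0.0, -1.5]
gripper_width: 0.043
t 3.225 pos [ 0.4743 -0.4142  0.2463] psi -7.4 zax [-0.0148 -0.0057 -0.9999] w 0.043 F [ 0.1119  0.0176 -1.4809]
 slide units [ 0.7848 -0.1691  2.1445]  turn units [0.0544 0.0997 0.0256]
```

```bash
python3 -m pendant '{"slide":[[0.8,-0.17,0],[0,0,0.8],[0,0,0.8],[0,0,0.6],[0,0,0]],"turn":[[0.05,0.1,0],[0,0,0],[0,0,0],[0,0,0],[0,0,0]],"jaw":[50,50,50,50,50]}' 
python3 -c "
from h import *
go([.505,-.412,.089],-7.6)
snap('scene','s1');a=cv2.imread('pics/s1.png')[30:180,90:290]; cv2.imwrite('pics/s1c.png',cv2.resize(a,None,fx=4,fy=4,interpolation=cv2.INTER_CUBIC))
snap('top','t1');a=cv2.imread('pics/t1.png')[120:270,310:510]; cv2.imwrite('pics/t1c.png',cv2.resize(a,None,fx=4,fy=4,interpolation=cv2.INTER_CUBIC))
"
```

```text
clock: 3.85
ee_pos: [0.5069, -0.4077, 0.1542]
orientation: [[0.992, -0.128, -0.002], [-0.128, -0.992, 0.003], [-0.002, -0.002, -1.0]]
wrist_force: [-0.2, -0.6, 0.5]
gripper_width: 0.0427
t 3.85 pos [ 0.5069 -0.4077  0.1542] psi -7.35 zax [-0.002   0.0026 -1.    ] w 0.0427 F [-0.1637 -0.6348  0.5186]
 slide units [-0.0296  0.1167  1.6295]  turn units [-0.0169  0.0168  0.0318]
```

View pics/s1c.png

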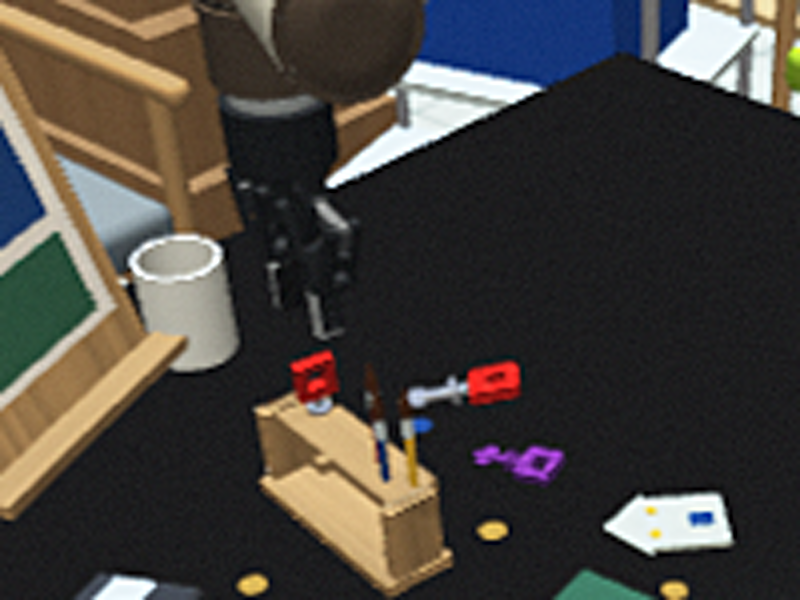

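View pics/t1c.png

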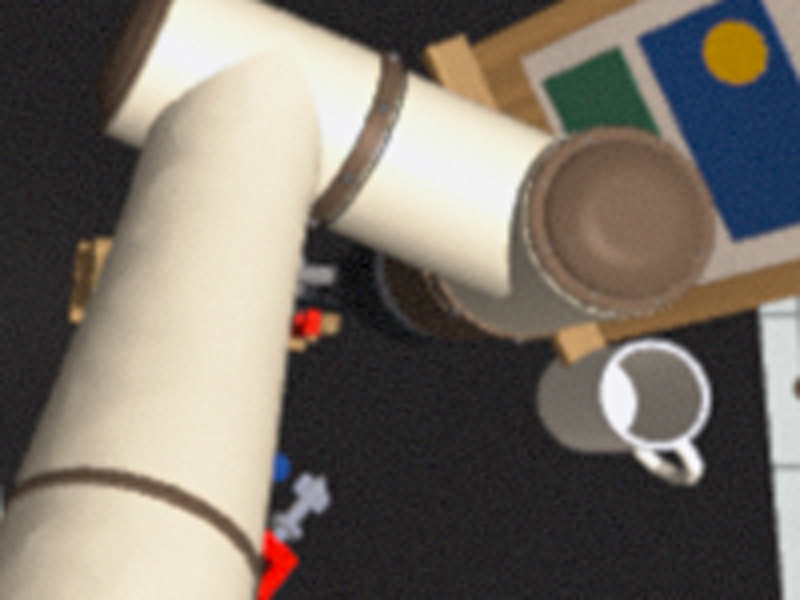

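```bash
python3 -m pendant '{"slide":[[-0.02,0.11,0.55],[0,0,0.55],[0,0,0.5],[0,0,0],[0,0,0]],"turn":[[0,0,0],[0,0,0],[0,0,0],[0,0,0],[0,0,0]],"jaw":[50,50,50,50,30]}' 
python3 -c "
from h import *
go([.506,-.412,.089],-7.6)
snap('scene','s2');a=cv2.imread('pics/s2.png')[70:170,120:220]; cv2.imwrite('pics/s2c.png',cv2.resize(a,None,fx=6,fy=6,interpolation=cv2.INTER_CUBIC))
"
```

```text
clock: 4.58
ee_pos: [0.5127, -0.4156, 0.1022]
orientation: [[0.992, -0.125, 0.018], [-0.125, -0.992, -0.01], [0.019, 0.008, -1.0]]
wrist_force: [0.4, 0.4, 0.2]
gripper_width: 0.0264
t 4.575 pos [ 0.5127 -0.4156  0.1022] psi -7.17 zax [ 0.018  -0.0102 -0.9998] w 0.0264 F [0.4255 0.4256 0.1732]
 slide units [-0.1842 -0.0699  0.3264]  turn units [ 0.0562 -0.1376  0.0535]
```

View pics/s2c.png

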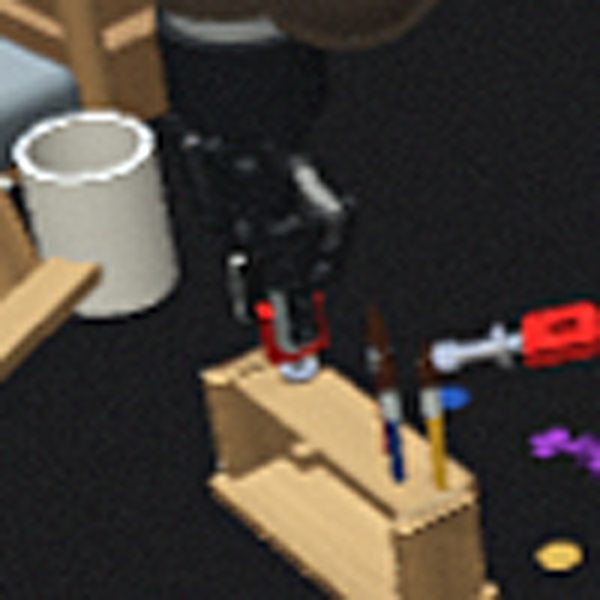

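```bash
python3 -m pendant '{"slide":[[-0.18,-0.07,0.33],[0,0,0.0],[0,0,0.0],[0,0,0],[0,0,0]],"turn":[[0.06,-0.14,0.05],[0,0,0],[0,0,0],[0,0,0],[0,0,0]],"jaw":[30,30,30,30,30]}' 
python3 -c "
from h import *
go([.506,-.412,.088],-7.6)
"
```

```text
clock: 5.25
ee_pos: [0.5064, -0.4121, 0.0899]
orientation: [[0.991, -0.132, 0.001], [-0.132, -0.991, -0.0], [0.001, -0.0, -1.0]]
wrist_force: [-0.6, -1.3, 0.2]
gripper_width: 0.0257
t 5.25 pos [ 0.5064 -0.4121  0.0899] psi -7.6 zax [ 0.0013 -0.0001 -1.    ] w 0.0257 F [-0.6229 -1.2653  0.1554]
 slide units [-0.0116 -0.0016  0.0485]  turn units [-0.0008 -0.009   0.0004]
```

```bash
python3 -m pendant '{"slide":[[0,0,0.04],[0,0,0.0],[0,0,0.0],[0,0,0],[0,0,0]],"turn":[[0,0,0],[0,0,0],[0,0,0],[0,0,0],[0,0,0]],"jaw":[22,14,6,0,0]}' 60
python3 -c "
from h import *
go([.506,-.412,.092],-7.6)
snap('scene','s3');a=cv2.imread('pics/s3.png')[70:170,120:220]; cv2.imwrite('pics/s3c.png',cv2.resize(a,None,fx=6,fy=6,interpolation=cv2.INTER_CUBIC))
"
```

```text
clock: 5.88
ee_pos: [0.5065, -0.4122, 0.0884]
orientation: [[0.991, -0.132, 0.001], [-0.132, -0.991, -0.0], [0.001, 0.0, -1.0]]
wrist_force: [0.4, -0.4, -0.3]
gripper_width: 0.0086
t 5.875 pos [ 0.5065 -0.4122  0.0884] psi -7.6 zax [ 0.0015 -0.0002 -1.    ] w 0.0086 F [ 0.4201 -0.3759 -0.3264]
 slide units [-0.0138 -0.0036 -0.0909]  turn units [ 0.0002 -0.0106  0.0004]
```

View pics/s3c.png

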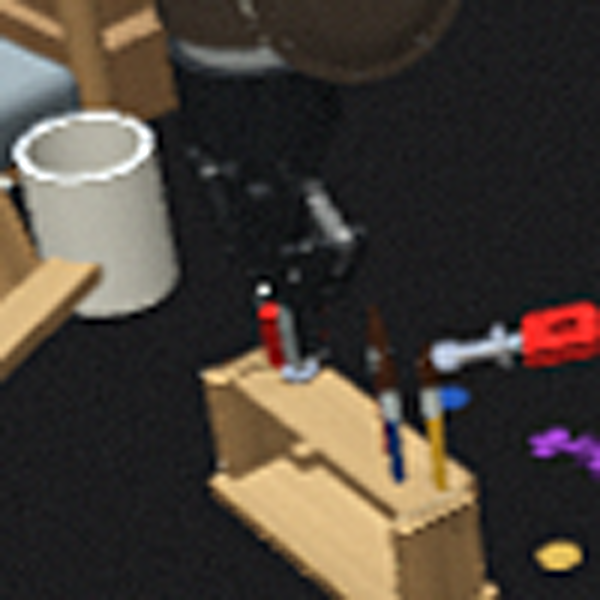

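```bash
python3 -m pendant '{"slide":[[0,0,-0.09],[0,0,0.0],[-0.3,0,0.0],[-0.4,0,0],[-0.3,0,0]],"turn":[[0,0,0],[0,0,0],[0,0,0],[0,0,0],[0,0,0]],"jaw":[0,0,0,0,0]}'
python3 -c "
from h import *
go([.506-.045*.991,-.412+.045*.132,.092],-7.6)
"
```

```text
clock: 6.55
ee_pos: [0.4641, -0.4062, 0.0916]
orientation: [[0.991, -0.132, 0.0], [-0.132, -0.991, 0.001], [0.0, -0.001, -1.0]]
wrist_force: [0.1, -0.3, -0.8]
gripper_width: 0.0094
t 6.55 pos [ 0.4641 -0.4062  0.0916] psi -7.6 zax [ 0.0005  0.0006 -1.    ] w 0.0094 F [ 0.0653 -0.2924 -0.8153]
 slide units [-0.0673  0.0053 -0.0101]  turn units [-0.0049 -0.0028 -0.0001]
```

```bash
python3 -m pendant '{"slide":[[-0.3,0,-0.3],[0,0,-0.9],[0,0,-1],[0,-0.5,-1],[0,-1,-0.5]],"turn":[[0,0,0],[0,0,0],[0,0,0],[0,0,0],[0,0,0]],"jaw":[0,0,0,0,0]}'
python3 -c "
from h import *
go([.53,.1045,.20],7.8)
snap('scene','s4');a=cv2.imread('pics/s4.png')[40:190,100:300]; cv2.imwrite('pics/s4c.png',cv2.resize(a,None,fx=4,fy=4,interpolation=cv2.INTER_CUBIC))
"
```

```text
clock: 7.18
ee_pos: [0.4544, -0.3454, 0.2458]
orientation: [[0.99, -0.138, -0.002], [-0.138, -0.99, 0.001], [-0.002, -0.001, -1.0]]
wrist_force: [-0.1, 0.6, 0.1]
gripper_width: 0.0091
t 7.175 pos [ 0.4544 -0.3454  0.2458] psi -7.92 zax [-0.0016  0.0014 -1.    ] w 0.0091 F [-0.0508  0.593   0.1141]
 slide units [  0.3241 -11.3991   1.1584]  turn units [-0.01    0.0117 -1.9645]
```

View pics/s4c.png

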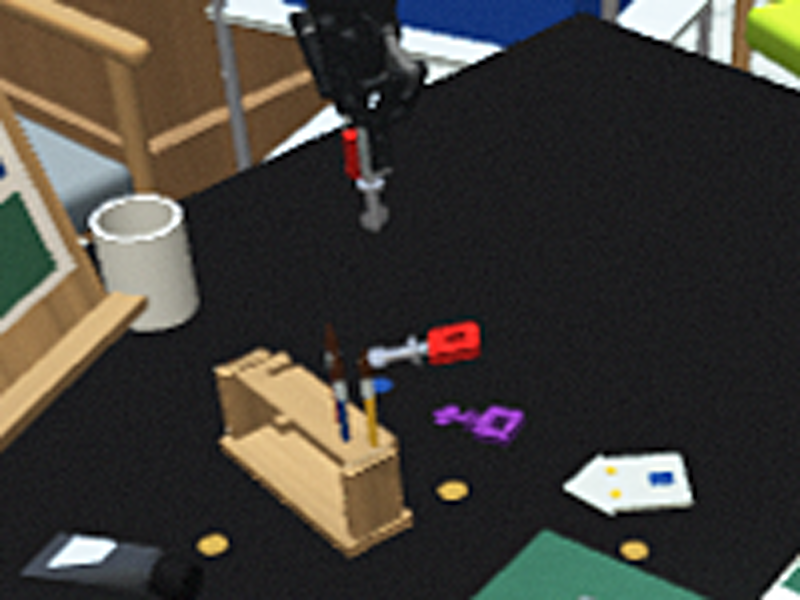

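```bash
python3 -m pendant '{"slide":[[0,-1,0],[0,-1,0],[0,-1,0],[0,-1,0],[0,-1,0]],"turn":[[0,0,0],[0,0,0],[0,0,0],[0,0,0],[0,0,0]],"jaw":[0,0,0,0,0]}'
python3 -m pendant '{"slide":[[0.1,-1,0],[0.1,-1,0],[0.1,-1,0],[0,0,0],[0,0,0]],"turn":[[0,0,-0.5],[0,0,-0.5],[0,0,-0.5],[0,0,-0.4],[0,0,0]],"jaw":[0,0,0,0,0]}'
python3 -c "
from h import *
go([.53,.1045,.17],7.8)
"
```

```text
clock: 7.85
ee_pos: [0.4802, -0.1399, 0.2551]
orientation: [[0.99, -0.137, 0.013], [-0.137, -0.991, -0.001], [0.013, -0.0, -1.0]]
wrist_force: [0.3, -0.2, -0.5]
gripper_width: 0.0091
clock: 8.48
ee_pos: [0.4978, -0.0161, 0.2599]
orientation: [[0.99, 0.14, 0.02], [0.14, -0.99, -0.0], [0.02, 0.003, -1.0]]
wrist_force: [0.5, -0.4, -0.4]
gripper_width: 0.0089
t 8.475 pos [ 0.4978 -0.0161  0.2599] psi 8.05 zax [ 0.02   -0.0001 -0.9998] w 0.0089 F [ 0.4572 -0.3697 -0.3981]
 slide units [ 1.1732 -2.8796  2.2635]  turn units [ 0.0204 -0.1421  0.0304]
```

```bash
python3 -m pendant '{"slide":[[0.35,-0.9,0],[0.35,-0.9,0.3],[0.35,-0.9,0.7],[0.1,-0.1,0.7],[0,0,0.5]],"turn":[[0,-0.14,0],[0,0,0],[0,0,0],[0,0,0],[0,0,0]],"jaw":[0,0,0,0,0]}'
python3 -c "
from h import *
go([.53,.1045,.165],7.8)
"
```

```text
clock: 9.1
ee_pos: [0.5301, 0.1016, 0.1749]
orientation: [[0.991, 0.13, 0.01], [0.13, -0.992, 0.001], [0.01, 0.001, -1.0]]
wrist_force: [0.1, 0.0, -0.8]
gripper_width: 0.0089
t 9.1 pos [0.5301 0.1016 0.1749] psi 7.46 zax [ 0.0103  0.0007 -0.9999] w 0.0089 F [ 0.1103  0.0099 -0.7587]
 slide units [ 0.0041 -0.073   0.2469]  turn units [ 0.0051 -0.0737 -0.0425]
```

```bash
python3 -m pendant '{"slide":[[0,-0.07,0.25],[0,0,0],[0,0,0],[0,0,0],[0,0,0]],"turn":[[0,-0.07,-0.04],[0,0,0],[0,0,0],[0,0,0],[0,0,0]],"jaw":[0,0,0,0,0]}'
python3 -c "
from h import *
go([.53,.1045,.165],7.8)
snap('scene','s5');a=cv2.imread('pics/s5.png')[150:240,260:350]; 
snap('top','t5');b=cv2.imread('pics/t5.png')[150:240,160:250];
cv2.imwrite('pics/s5c.png',np.hstack([cv2.resize(x,(400,400),interpolation=cv2.INTER_CUBIC) for x in (a,b)]))
"
```

```text
clock: 9.72
ee_pos: [0.5304, 0.103, 0.1666]
orientation: [[0.991, 0.132, 0.003], [0.132, -0.991, -0.0], [0.002, 0.0, -1.0]]
wrist_force: [-0.2, -0.5, -0.7]
gripper_width: 0.0092
t 9.725 pos [0.5304 0.103  0.1666] psi 7.6 zax [ 0.0025 -0.0001 -1.    ] w 0.0092 F [-0.2265 -0.5363 -0.7157]
 slide units [-0.0057 -0.0393  0.0395]  turn units [ 0.0035 -0.0178 -0.0255]
```

View pics/s5c.png

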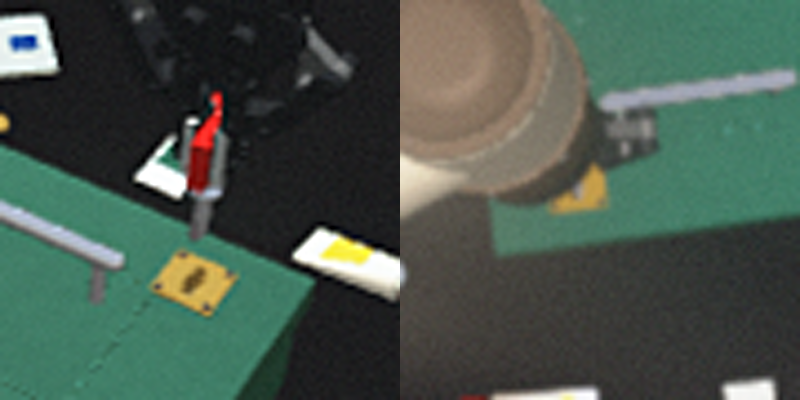

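```bash
python3 -m pendant '{"slide":[[0,-0.04,0.3],[0,0,0.28],[0,0,0],[0,0,0],[0,0,0]],"turn":[[0,0,-0.025],[0,0,0],[0,0,0],[0,0,0],[0,0,0]],"jaw":[0,0,0,0,0]}'
python3 -c "
from h import *
go([.53,.1045,.1415],7.8)
snap('scene','s6');a=cv2.imread('pics/s6.png')[180:230,280:330]; 
snap('top','t6');b=cv2.imread('pics/t6.png')[165:215,175:225];
cv2.imwrite('pics/s6c.png',np.hstack([cv2.resize(x,(400,400),interpolation=cv2.INTER_NEAREST) for x in (a,b)]))
s=read_state();e=s['ee_pos']
for z in (.0484,.0134,0): print(proj('scene',[e[0],e[1],e[2]-z])-[280,180],proj('top',[e[0],e[1],e[2]-z])-[175,165])
"
```

```text
clock: 10.45
ee_pos: [0.5298, 0.1046, 0.1409]
orientation: [[0.991, 0.136, 0.001], [0.136, -0.991, -0.001], [0.001, 0.001, -1.0]]
wrist_force: [0.1, 0.5, -1.1]
gripper_width: 0.009
t 10.45 pos [0.5298 0.1046 0.1409] psi 7.82 zax [ 0.0008 -0.0009 -1.    ] w 0.009 F [ 0.0605  0.4832 -1.0592]
 slide units [ 0.005   0.0035 -0.0156]  turn units [ 0.0074 -0.005   0.0027]
[23.7509 31.1138] [23.7083 24.7143]
[25.2303 20.7867] [22.0881 23.1504]
[25.8168 16.6924] [21.439  22.5238]
```

View pics/s6c.png

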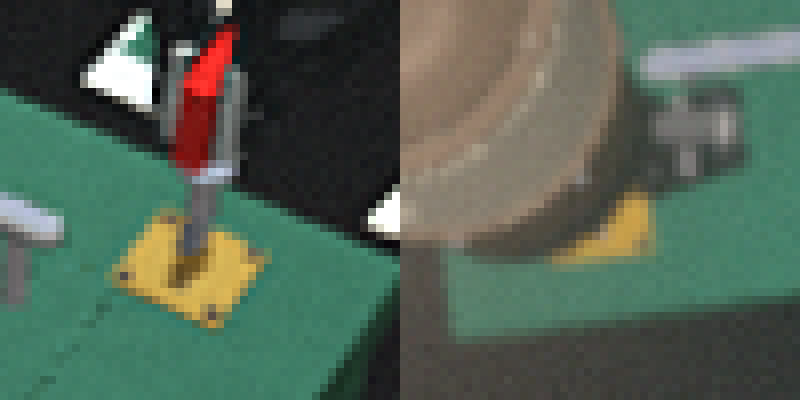

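```bash
python3 - <<'E'
from h import *
for n,(u0,u1,v0,v1) in (('scene',(290,318,202,226)),('top',(189,210,180,202))):
    p=np.load(f'pics/{n}0.npz')['p'].astype(float)
    sub=p[v0:v1,u0:u1]; br=((sub[...,0]-sub[...,2])>60)&(sub[...,0]>sub[...,1]+15)
    h=cv2.convexHull(np.argwhere(br)[:,::-1].astype(np.int32)); hm=np.zeros(br.shape,np.uint8); cv2.fillConvexPoly(hm,h,1)
    M=cv2.moments(hm,True); c=np.array([M['m10'],M['m01']])/M['m00']+[u0,v0]; print(n,'hull c',c,ray(n,*c,.087), M['m00'])
    cc=c-[u0,v0]; v,u=np.mgrid[:br.shape[0],:br.shape[1]]
    med=np.median(sub[hm>0],0); near=np.hypot(u-cc[0],v-cc[1])<5
    w=np.clip(np.abs(sub-med).sum(-1)-40,0,None)*near
    c2=np.array([(w*u).sum(),(w*v).sum()])/w.sum()+[u0,v0]; print(' hole',c2,ray(n,*c2,.087))
print(proj('scene',[.5298,.1046,.087]))
# shank line in s6
p=np.load('pics/s6.npz')['p'].astype(int)
for r in range(203,213): print(r,[tuple(x) for x in p[r,300:310]][::1], proj('scene',[.5298,.1046,.1409-.0484+(211.1-r)*.0034]))
E
```

```text
scene hull c [303.3125 213.1687] [0.5314 0.1051 0.087 ] 160.0
 hole [303.0906 212.7005] [0.5304 0.1038 0.087 ]
top hull c [199.098  190.3987] [0.5286 0.1042 0.087 ] 153.0
 hole [199.0394 190.3499] [0.5288 0.1044 0.087 ]
[303.5219 212.7173]
203 [(np.int64(64), np.int64(127), np.int64(104)), (np.int64(65), np.int64(130), np.int64(107)), (np.int64(64), np.int64(135), np.int64(108)), (np.int64(69), np.int64(111), np.int64(93)), (np.int64(91), np.int64(89), np.int64(89)), (np.int64(104), np.int64(101), np.int64(102)), (np.int64(97), np.int64(95), np.int64(95)), (np.int64(83), np.int64(107), np.int64(95)), (np.int64(57), np.int64(96), np.int64(79)), (np.int64(32), np.int64(54), np.int64(49))] [304.9052 203.0611]
204 [(np.int64(59), np.int64(122), np.int64(101)), (np.int64(62), np.int64(127), np.int64(104)), (np.int64(60), np.int64(128), np.int64(106)), (np.int64(75), np.int64(111), np.int64(97)), (np.int64(94), np.int64(88), np.int64(90)), (np.int64(102), np.int64(100), np.int64(100)), (np.int64(92), np.int64(93), np.int64(92)), (np.int64(67), np.int64(109), np.int64(94)), (np.int64(60), n
[... 3242 characters left out ...]
p.int64(46)), (np.int64(181), np.int64(147), np.int64(65)), (np.int64(219), np.int64(184), np.int64(90)), (np.int64(212), np.int64(179), np.int64(86)), (np.int64(219), np.int64(179), np.int64(85))] [303.7617 211.0434]
212 [(np.int64(216), np.int64(182), np.int64(88)), (np.int64(189), np.int64(155), np.int64(71)), (np.int64(134), np.int64(103), np.int64(43)), (np.int64(110), np.int64(83), np.int64(31)), (np.int64(110), np.int64(83), np.int64(31)), (np.int64(146), np.int64(112), np.int64(47)), (np.int64(197), np.int64(163), np.int64(77)), (np.int64(216), np.int64(184), np.int64(88)), (np.int64(213), np.int64(179), np.int64(87)), (np.int64(212), np.int64(179), np.int64(83))] [303.6218 212.0196]
```

```bash
python3 -m pendant '{"slide":[[0.015,0.025,0.1],[0,0,0.1],[0,0,0.05],[0,0,0.05],[0,0,0]],"turn":[[0,0,0],[0,0,0],[0,0,0],[0,0,0],[0,0,0]],"jaw":[0,0,0,0,0]}'
python3 -c "
from h import *
go([.5305,.1037,.125],7.8)
"
```

```text
clock: 11.18
ee_pos: [0.5308, 0.1037, 0.1284]
orientation: [[0.991, 0.136, 0.002], [0.136, -0.991, -0.0], [0.002, 0.001, -1.0]]
wrist_force: [-0.4, -0.3, -0.7]
gripper_width: 0.0092
t 11.175 pos [0.5308 0.1037 0.1284] psi 7.82 zax [ 0.0016 -0.0004 -1.    ] w 0.0092 F [-0.4014 -0.2689 -0.7408]
 slide units [-0.0065 -0.0008  0.0855]  turn units [ 0.0048 -0.0112  0.0024]
```

```bash
python3 -m pendant '{"slide":[[0,0,0.1],[0,0,0.1],[0,0,0.1],[0,0,0],[0,0,0]],"turn":[[0,-0.01,0],[0,0,0],[0,0,0],[0,0,0],[0,0,0]],"jaw":[0,0,0,0,0]}'
python3 -c "
from h import *
go([.5305,.1037,.1004],7.8)
"
```

```text
clock: 11.8
ee_pos: [0.5308, 0.1037, 0.1155]
orientation: [[0.991, 0.136, 0.0], [0.136, -0.991, -0.001], [-0.0, 0.001, -1.0]]
wrist_force: [0.4, 0.3, -0.2]
gripper_width: 0.009
t 11.8 pos [0.5308 0.1037 0.1155] psi 7.82 zax [ 0.0001 -0.0007 -1.    ] w 0.009 F [ 0.3932  0.3479 -0.1897]
 slide units [-0.007  -0.0007  0.3775]  turn units [0.0052 0.0003 0.0023]
```

```bash
python3 -m pendant '{"slide":[[0,0,0.12],[0,0,0.12],[0,0,0.08],[0,0,0],[0,0,0]],"turn":[[0,0,0],[0,0,0],[0,0,0],[0,0,0],[0,0,0]],"jaw":[0,0,0,0,0]}'
python3 -c "
from h import *
go([.5305,.1037,.1004],7.8)
snap('scene','s7');a=cv2.imread('pics/s7.png')[170:230,270:330];cv2.imwrite('pics/s7c.png',cv2.resize(a,None,fx=8,fy=8,interpolation=cv2.INTER_NEAREST))
"
```

```text
clock: 12.42
ee_pos: [0.5308, 0.1037, 0.1018]
orientation: [[0.991, 0.136, 0.0], [0.136, -0.991, -0.001], [-0.0, 0.001, -1.0]]
wrist_force: [-0.1, -0.3, -1.4]
gripper_width: 0.0088
t 12.425 pos [0.5308 0.1037 0.1018] psi 7.82 zax [ 0.0001 -0.0007 -1.    ] w 0.0088 F [-0.099  -0.2525 -1.42  ]
 slide units [-0.0077 -0.0004  0.0345]  turn units [0.0054 0.0002 0.0029]
```

View pics/s7c.png

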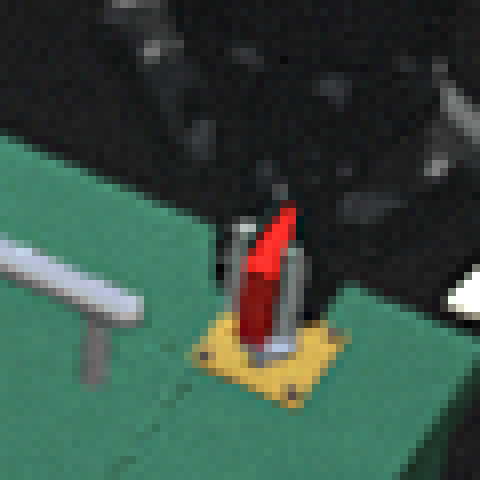

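Nearly home (collar just above the plate near pixel (304,213)). Push until it bears.

```bash
python3 -m pendant '{"slide":[[0,0,0.04],[0,0,0.04],[0,0,0.05],[0,0,0.05],[0,0,0.05]],"turn":[[0,0,0],[0,0,0],[0,0,0],[0,0,0],[0,0,0]],"jaw":[0,0,0,0,0]}'
python3 -c "
from h import *
go([.5305,.1037,.1004],7.8)"
```

```text
clock: 13.1
ee_pos: [0.531, 0.1038, 0.0991]
orientation: [[0.99, 0.139, 0.002], [0.139, -0.99, -0.002], [0.002, 0.002, -1.0]]
wrist_force: [-5.4, -0.8, 11.8]
gripper_width: 0.0094
t 13.1 pos [0.531  0.1038 0.0991] psi 7.97 zax [ 0.0019 -0.0019 -1.    ] w 0.0094 F [-5.4035 -0.8205 11.8334]
 slide units [-0.0121  0.0006 -0.033 ]  turn units [ 0.0154 -0.0115  0.0217]
```

```bash
python3 -m pendant '{"slide":[[-0.01,0,0.02],[0,0,0.02],[0,0,0.02],[0,0,0.02],[0,0,0.02]],"turn":[[0,0,0.5],[0,0,0.8],[0,0,0.8],[0,0,0.8],[0,0,0.8]],"jaw":[0,0,0,0,0]}' 80
python3 -c "
from h import *
go([.5305,.1037,.1004],-90);print(read_state()['wrist_torque'])"
```

```text
clock: 13.72
ee_pos: [0.5313, 0.1044, 0.0995]
orientation: [[0.924, -0.381, 0.006], [-0.381, -0.924, -0.001], [0.006, -0.001, -1.0]]
wrist_force: [-1.4, -0.6, 4.3]
gripper_width: 0.0087
t 13.725 pos [0.5313 0.1044 0.0995] psi -22.43 zax [ 0.0058 -0.001  -1.    ] w 0.0087 F [-1.4436 -0.6124  4.2968]
 slide units [-0.0116  0.0229 -0.0216]  turn units [-0.0321 -0.0309  8.4468]
[ 0.0025  0.6449 -0.0438]
```

```bash
python3 -m pendant '{"slide":[[-0.01,0.01,0.02],[0,0.01,0.02],[0,0,0.02],[0,0,0.02],[0,0,0.02]],"turn":[[0,-0.03,1],[0,0,1],[0,0,1],[0,0,1],[0,0,1]],"jaw":[0,0,0,0,0]}' 80
python3 -m pendant '{"slide":[[0,0,0.02],[0,0,0.02],[0,0,0.02],[0,0,0.0],[0,0,0]],"turn":[[0,0,1],[0,0,1],[0,0,0.8],[0,0,0.0],[0,0,0]],"jaw":[0,0,0,0,0]}' 80
python3 -c "
from h import *
go([.5305,.1037,.1004],-90);print(read_state()['wrist_torque'])"
```

```text
clock: 14.35
ee_pos: [0.5312, 0.1041, 0.0995]
orientation: [[0.445, -0.896, 0.005], [-0.896, -0.445, 0.001], [0.002, -0.004, -1.0]]
wrist_force: [-2.7, 0.9, 4.7]
gripper_width: 0.0085
clock: 14.98
ee_pos: [0.5309, 0.104, 0.0997]
orientation: [[0.061, -0.998, 0.005], [-0.998, -0.061, -0.0], [0.0, -0.005, -1.0]]
wrist_force: [0.4, 0.1, 0.8]
gripper_width: 0.0086
t 14.975 pos [0.5309 0.104  0.0997] psi -86.48 zax [ 0.0052 -0.0001 -1.    ] w 0.0086 F [0.4385 0.0988 0.754 ]
 slide units [ 0.0078  0.0101 -0.0169]  turn units [-0.0369 -0.0019  0.4405]
[ 0.0621  0.1724 -0.007 ]
```

```bash
python3 -m pendant '{"slide":[[0,0,0.03],[0,0,0.03],[0,0,0.02],[0,0,0.0],[0,0,0]],"turn":[[0,0,0.5],[0,0,0.4],[0,0,0.3],[0,0,0.0],[0,0,0]],"jaw":[0,0,0,0,0]}' 80
python3 -c "
from h import *
go([.5305,.1037,.1004],-90);print(read_state()['wrist_torque'])"
```

```text
clock: 15.6
ee_pos: [0.5309, 0.104, 0.0997]
orientation: [[-0.095, -0.996, 0.006], [-0.996, 0.095, -0.003], [0.002, -0.006, -1.0]]
wrist_force: [-1.5, 0.4, 1.7]
gripper_width: 0.0088
t 15.6 pos [0.5309 0.104  0.0997] psi -95.42 zax [ 0.0055 -0.0028 -1.    ] w 0.0088 F [-1.5185  0.3674  1.709 ]
 slide units [ 0.0095  0.0092 -0.018 ]  turn units [-0.0403 -0.0182 -0.678 ]
[0.0308 0.3654 0.5509]
```

```bash
python3 -m pendant '{"slide":[[0,0,0],[0,0,0],[0,0,0],[0,0,-0.5],[0,0,-1]],"turn":[[0,0,0],[0,0,0],[0,0,0],[0,0,0.0],[0,0,0]],"jaw":[20,50,50,50,50]}'
python3 -m pendant '{"slide":[[0,0,-1],[0,0,0],[0,0,0],[0,0,0],[0,0,0]],"turn":[[0,0,-0.5],[0,0,-0.5],[0,0,0],[0,0,0.0],[0,0,0]],"jaw":[50,50,50,50,50]}'
python3 -c "
from h import *
go([.5822,.0275,.16],-82.2)
snap('scene','s8');a=cv2.imread('pics/s8.png')[130:250,200:360];cv2.imwrite('pics/s8c.png',cv2.resize(a,None,fx=5,fy=5,interpolation=cv2.INTER_CUBIC))"
```

```text
clock: 16.23
ee_pos: [0.529, 0.1032, 0.1564]
orientation: [[-0.099, -0.995, -0.002], [-0.995, 0.099, -0.005], [0.005, 0.002, -1.0]]
wrist_force: [0.3, 0.7, -0.1]
gripper_width: 0.0427
clock: 16.85
ee_pos: [0.5305, 0.1038, 0.2]
orientation: [[0.041, -0.999, 0.003], [-0.999, -0.041, -0.003], [0.003, -0.003, -1.0]]
wrist_force: [0.5, 0.0, -0.2]
gripper_width: 0.0423
t 16.85 pos [0.5305 0.1038 0.2   ] psi -87.64 zax [ 0.0032 -0.0025 -1.    ] w 0.0423 F [ 0.4628  0.0093 -0.1503]
 slide units [ 1.9555 -1.2107  1.0096]  turn units [-0.0209 -0.0201 -0.68  ]
```

View pics/s8c.png

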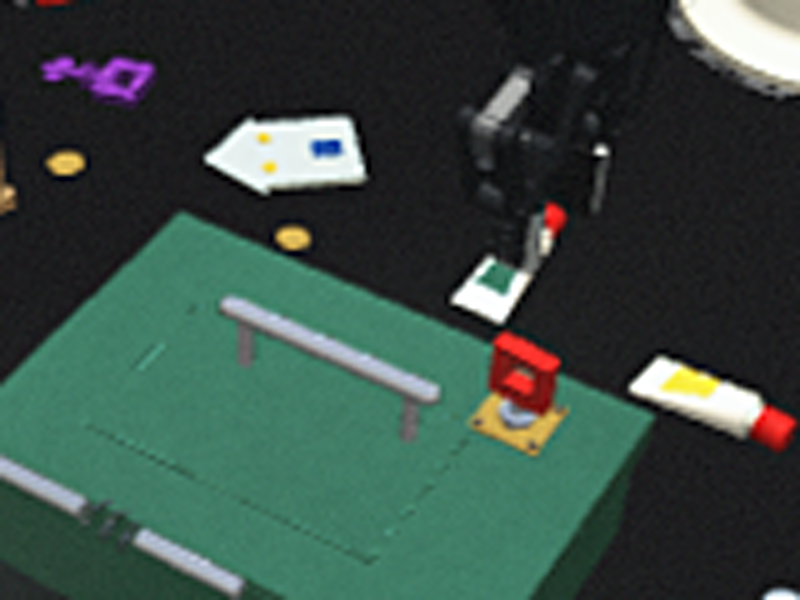

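```bash
python3 -m pendant '{"slide":[[0.9,-0.6,0],[0.9,-0.55,0],[0.15,-0.05,0.1],[0,0,0.4],[0,0,0]],"turn":[[0,0,-0.35],[0,0,-0.35],[0,0,0],[0,0,0.0],[0,0,0]],"jaw":[50,50,50,50,50]}'
python3 -c "
from h import *
go([.582,.0255,.101],-82.2)"
```

```text
clock: 17.52
ee_pos: [0.5838, 0.0285, 0.1766]
orientation: [[0.142, -0.99, -0.002], [-0.99, -0.142, -0.003], [0.003, 0.002, -1.0]]
wrist_force: [-0.3, -0.2, 0.6]
gripper_width: 0.0426
t 17.525 pos [0.5838 0.0285 0.1766] psi -81.84 zax [-0.0017 -0.0033 -1.    ] w 0.0426 F [-0.3376 -0.1776  0.6383]
 slide units [0.0635 0.0504 1.8893]  turn units [ 0.0152 -0.0217  0.0455]
```

```bash
python3 -m pendant '{"slide":[[0.06,0.05,0.6],[0,0,0.6],[0,0,0.5],[0,0,0.25],[0,0,0]],"turn":[[0,0,0],[0,0,0],[0,0,0],[0,0,0.0],[0,0,0]],"jaw":[50,50,50,50,50]}'
python3 -c "
from h import *
go([.582,.0255,.101],-82.2)
snap('scene','s9');a=cv2.imread('pics/s9.png')[130:250,200:360];cv2.imwrite('pics/s9c.png',cv2.resize(a,None,fx=5,fy=5,interpolation=cv2.INTER_CUBIC))"
```

```text
clock: 18.15
ee_pos: [0.5808, 0.0296, 0.0975]
orientation: [[0.148, -0.989, 0.0], [-0.989, -0.148, -0.003], [0.003, 0.0, -1.0]]
wrist_force: [1.0, 0.3, 0.7]
gripper_width: 0.0424
t 18.15 pos [0.5808 0.0296 0.0975] psi -81.49 zax [ 0.0001 -0.0034 -1.    ] w 0.0424 F [1.015  0.271  0.6605]
 slide units [ 0.1069 -0.014  -0.0861]  turn units [ 0.0024 -0.0243  0.089 ]
```

View pics/s9c.png

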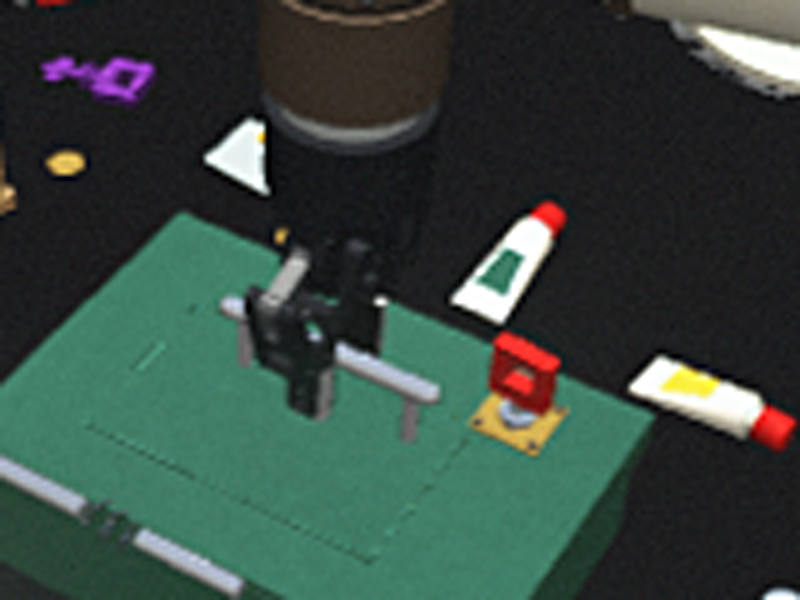

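Fingers straddle the bar near (265,200). Correct slightly and close gently.

```bash
python3 -m pendant '{"slide":[[0.1,-0.01,-0.08],[0,0,0],[0,0,0],[0,0,0],[0,0,0]],"turn":[[0,0,-0.0],[0,0,0],[0,0,0],[0,0,0.0],[0,0,0]],"jaw":[40,28,16,4,0]}' 30
python3 -c "
from h import *
go([.582,.0255,.101],-82.2)"
```

```text
clock: 18.82
ee_pos: [0.583, 0.0259, 0.1041]
orientation: [[0.147, -0.989, 0.005], [-0.989, -0.147, -0.002], [0.002, -0.004, -1.0]]
wrist_force: [-0.1, -0.2, -0.5]
gripper_width: 0.01
t 18.825 pos [0.583  0.0259 0.1041] psi -81.53 zax [ 0.0048 -0.0018 -1.    ] w 0.01 F [-0.1104 -0.1994 -0.5031]
 slide units [0.005  0.0251 0.0776]  turn units [-0.0321 -0.0175  0.0837]
```

```bash
cat > arc.py <<'E'
from h import *
import sys
step=float(sys.argv[1])
xb=np.array([np.cos(np.radians(7.8)),np.sin(np.radians(7.8)),0]); zb=np.array([0,0,1.]); yb=np.cross(zb,xb)
bar0=np.array([.583,.0259,.120]); H=bar0+.115*xb-.040*zb; d=.0159
s=read_state(); R0=np.array(s['orientation']); e=np.array(s['ee_pos'])
bar=e-R0[:,2]*d; v=bar-H; r=np.hypot(v@xb,v@zb); th=np.arctan2(v@zb,-v@xb)-np.arctan2(.04,.115)
print('t',s['clock'],'bar r',r,'theta',th,'tilt',np.degrees(np.arccos(-R0[2,2])),'F',s['wrist_force'],'T',s['wrist_torque'],'w',s['gripper_width'],'q',np.round(s['qpos'],1))
Rb=Rd(-82.2); t0=max(th,0); Rc=R0; ec=e
for i in range(1,6):
    t=t0+step*i; ph=t+np.arctan2(.04,.115)
    R=Ro.from_rotvec(yb*min(t*.5,.6)).as_matrix()@Rb
    b=H+.12176*(-np.cos(ph)*xb+np.sin(ph)*zb)+ (bar0-H)@yb*yb
    tc=b+R[:,2]*d
    print(np.round(Rc.T@(tc-ec)/.04,2).tolist(),np.round(Ro.from_matrix(Rc.T@R).as_rotvec(degrees=True)/8,2).tolist(),tc)
    Rc,ec=R,tc
E
python3 arc.py .1
```

```text
t 18.825 bar r 0.12188106371825368 theta -0.00026894164084811933 tilt 0.29243522975331504 F [-0.1104 -0.1994 -0.5031] T [ 0.0429  0.0169 -0.1482] w 0.009965587834813787 q [ 18.5  24.8 -15.4   0.2 -49.6 -10.2]
[0.0, -0.1, -0.28] [-0.39, -0.02, 0.08] [0.5867 0.0264 0.1154]
[0.0, -0.11, -0.28] [-0.36, -0.0, -0.0] [0.5916 0.0271 0.1262]
[-0.0, -0.12, -0.27] [-0.36, -0.0, 0.0] [0.5974 0.0279 0.1365]
[-0.0, -0.14, -0.26] [-0.36, -0.0, -0.0] [0.6043 0.0288 0.146 ]
[0.0, -0.15, -0.25] [-0.36, -0.0, 0.0] [0.612  0.0299 0.1548]
```

```bash
python3 -m pendant '{"slide":[[0,-0.1,-0.29],[0,-0.11,-0.29],[0,-0.12,-0.28],[0,-0.14,-0.27],[0,-0.15,-0.26]],"turn":[[-0.38,-0.02,0.05],[-0.36,0,0],[-0.36,0,0],[-0.36,0,0],[-0.36,0,0]],"jaw":[0,0,0,0,0]}' 30
python3 arc.py .12
```

```text
clock: 19.45
ee_pos: [0.6017, 0.0284, 0.1457]
orientation: [[0.136, -0.949, -0.284], [-0.991, -0.131, -0.036], [-0.003, 0.286, -0.958]]
wrist_force: [-6.1, 0.1, -3.6]
gripper_width: 0.0096
t 19.45 bar r 0.12226355630816192 theta 0.3889051296447742 tilt 16.6116134646506 F [-6.1095  0.05   -3.6112] T [-0.1516  0.9785  0.0211] w 0.00959938628363716 q [ 16.7  32.2   3.8  -2.7 -78.   -7.9]
[-0.0, -0.2, -0.32] [0.25, 0.02, 0.01] [0.6128 0.03   0.1556]
[-0.0, -0.2, -0.29] [-0.43, 0.0, -0.0] [0.6232 0.0314 0.1649]
[-0.0, -0.21, -0.28] [-0.43, -0.0, 0.0] [0.6347 0.033  0.1728]
[0.0, -0.23, -0.26] [-0.43, -0.0, 0.0] [0.647  0.0347 0.1792]
[-0.0, -0.25, -0.25] [-0.43, -0.0, -0.0] [0.6599 0.0364 0.1841]
```

```bash
python3 -m pendant '{"slide":[[0,-0.2,-0.32],[0,-0.2,-0.3],[0,-0.22,-0.28],[0,-0.24,-0.27],[0,-0.26,-0.25]],"turn":[[-0.1,0,0],[-0.3,0,0],[-0.4,0,0],[-0.4,0,0],[-0.4,0,0]],"jaw":[0,0,0,0,0]}' 30
python3 arc.py .12; python3 -c "
from h import *
snap('scene','s10')"
```

```text
clock: 20.08
ee_pos: [0.6417, 0.0339, 0.1804]
orientation: [[0.136, -0.822, -0.553], [-0.991, -0.115, -0.073], [-0.004, 0.557, -0.83]]
wrist_force: [-11.3, 1.7, 8.0]
gripper_width: 0.0098
t 20.075 bar r 0.12289442168795571 theta 0.8441572024802244 tilt 33.86896548781051 F [-11.3087   1.7059   8.0039] T [ 0.2938  2.8747 -0.5502] w 0.009760482960986729 q [  15.3   44.2   26.7   -4.5 -106.2   -7.4]
[-0.0, -0.29, -0.28] [0.78, 0.02, 0.02] [0.6572 0.0361 0.1832]
[-0.0, -0.26, -0.23] [-0.43, 0.0, 0.0] [0.6706 0.0379 0.1867]
[0.0, -0.27, -0.22] [-0.41, -0.0, -0.0] [0.6842 0.0398 0.1886]
[-0.0, -0.31, -0.2] [0.0, 0.0, 0.0] [0.6987 0.0417 0.1882]
[0.0, -0.33, -0.16] [0.0, 0.0, 0.0] [0.713  0.0437 0.186 ]
```

View pics/s10.png

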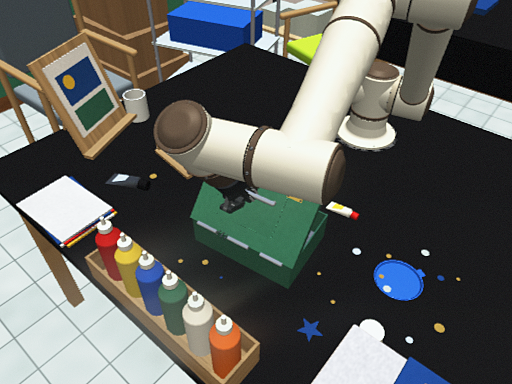

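```bash
python3 -m pendant '{"slide":[[0,-0.29,-0.25],[0,-0.28,-0.22],[0,-0.3,-0.2],[0,-0.32,-0.18],[0,-0.33,-0.15]],"turn":[[0.2,0,0],[0,0,0],[0,0,0],[0,0,0],[0,0,0]],"jaw":[0,0,0,0,0]}' 30
python3 arc.py .12
```

```text
clock: 20.75
ee_pos: [0.704, 0.0423, 0.1916]
orientation: [[0.143, -0.813, -0.565], [-0.99, -0.116, -0.083], [0.002, 0.571, -0.821]]
wrist_force: [-4.8, 1.1, 4.4]
gripper_width: 0.0096
t 20.75 bar r 0.12572955221999718 theta 1.3651552897290717 tilt 34.78886800124375 F [-4.8311  1.1169  4.3977] T [ 0.1285  0.778  -0.3017] w 0.009563628880018028 q [  14.9   51.9   43.5   -4.2 -116.1   -7.4]
[-0.0, -0.38, -0.06] [0.05, -0.04, 0.03] [0.7178 0.0444 0.1849]
[-0.0, -0.35, -0.1] [0.0, 0.0, 0.0] [0.7316 0.0463 0.1804]
[0.0, -0.36, -0.06] [0.0, 0.0, 0.0] [0.7447 0.0481 0.1744]
[0.0, -0.36, -0.02] [0.0, 0.0, 0.0] [0.7571 0.0497 0.1667]
[0.0, -0.36, 0.03] [0.0, 0.0, 0.0] [0.7684 0.0513 0.1577]
```

```bash
python3 -m pendant '{"slide":[[0,0,0],[0,-0.1,-0.3],[0,0,-1],[0,0,-1],[0,0,-0.8]],"turn":[[0,0,0],[0,0,0],[0,0,0],[0,0,0],[0,0,0]],"jaw":[60,70,70,70,70]}' 30
python3 -c "
from h import *
go([.6,.03,.36],-82.2)
snap('scene','s11')"
```

```text
clock: 21.38
ee_pos: [0.7574, 0.0512, 0.2739]
orientation: [[0.143, -0.814, -0.564], [-0.99, -0.115, -0.085], [0.004, 0.57, -0.822]]
wrist_force: [23.9, -14.3, 18.2]
gripper_width: 0.0596
t 21.375 pos [0.7574 0.0512 0.2739] psi -81.79 zax [-0.5636 -0.0847 -0.8217] w 0.0596 F [ 23.9012 -14.3302  18.2486]
 slide units [-0.0286  4.4892  0.4953]  turn units [ 4.3432 -0.0437  0.0409]
```

View pics/s11.png

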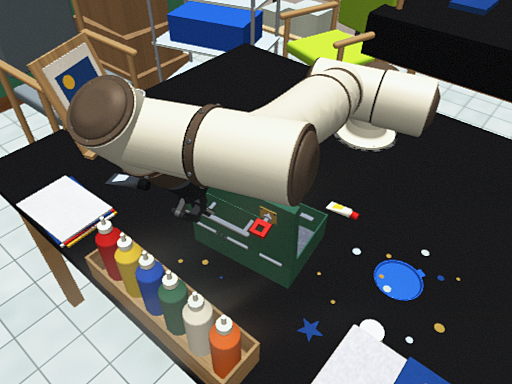

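```bash
python3 -m pendant '{"slide":[[0,0,0],[0,0.3,-0.4],[0,0.5,-0.6],[0,0.5,-0.6],[0,0,0]],"turn":[[0,0,0],[0,0,0],[0.5,0,0],[0.5,0,0],[0.5,0,0]],"jaw":[70,70,70,70,70]}' 30
python3 -c "
from h import *
go([.6,.03,.36],-82.2); print(read_state()['qpos'])
snap('scene','s12')"
```

```text
clock: 22.05
ee_pos: [0.7431, 0.0498, 0.3582]
orientation: [[0.143, -0.918, -0.37], [-0.99, -0.131, -0.058], [0.005, 0.374, -0.927]]
wrist_force: [-0.3, 0.8, -0.1]
gripper_width: 0.0599
t 22.05 pos [0.7431 0.0498 0.3582] psi -81.76 zax [-0.3697 -0.0579 -0.9273] w 0.0599 F [-0.2634  0.8321 -0.1092]
 slide units [-0.0232  3.3651  1.3094]  turn units [ 2.7469 -0.0439  0.0474]
[  15.2386   50.2064   66.7609   -3.0176 -128.3726   -8.4722]
```

View pics/s12.png

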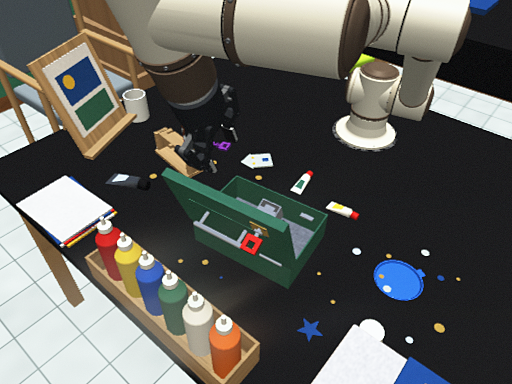

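```bash
python3 -m pendant '{"slide":[[0,0.9,0.0],[-0.5,0.9,0.2],[-0.9,0.8,0.2],[-0.9,0.8,0.2],[-0.9,0.6,0.1]],"turn":[[0.7,0,0],[0.7,0,0],[0.7,0,0],[0.6,0,0],[0,0,0]],"jaw":[70,70,70,70,70]}' 30
python3 -m pendant '{"slide":[[-0.9,0,0.1],[-0.9,0,0],[-0.5,0,0],[0,0,0],[0,0,0]],"turn":[[0,0,0],[0,0,0],[0,0,0],[0,0,0],[0,0,0]],"jaw":[70,70,70,70,70]}' 30
python3 -c "
from h import *
go([.6,.03,.36],-82.2); print(read_state()['qpos'])
snap('scene','s13');snap('top','t13')"
```

```text
clock: 22.72
ee_pos: [0.5692, 0.1559, 0.356]
orientation: [[0.138, -0.99, -0.02], [-0.99, -0.138, -0.005], [0.002, 0.021, -1.0]]
wrist_force: [-0.0, 0.4, 0.5]
gripper_width: 0.06
clock: 23.35
ee_pos: [0.553, 0.2506, 0.3602]
orientation: [[0.141, -0.99, -0.013], [-0.99, -0.141, 0.002], [-0.003, 0.013, -1.0]]
wrist_force: [0.3, 0.3, 0.0]
gripper_width: 0.06
t 23.35 pos [0.553  0.2506 0.3602] psi -81.88 zax [-0.0131  0.0016 -0.9999] w 0.06 F [0.2588 0.3293 0.0051]
 slide units [ 5.6253 -0.3845 -0.0188]  turn units [0.091  0.0246 0.0399]
[ 39.3594  17.453   12.002   -0.5493 -85.0681 -31.1903]
```

View pics/s13.png

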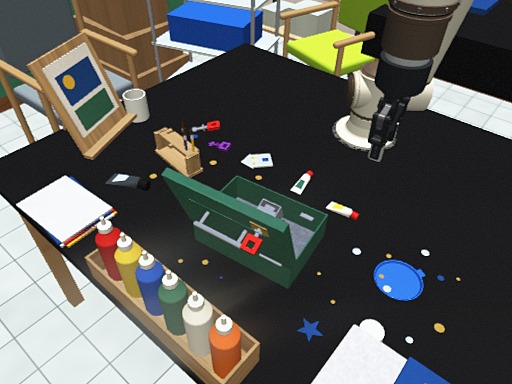

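View pics/t13.png

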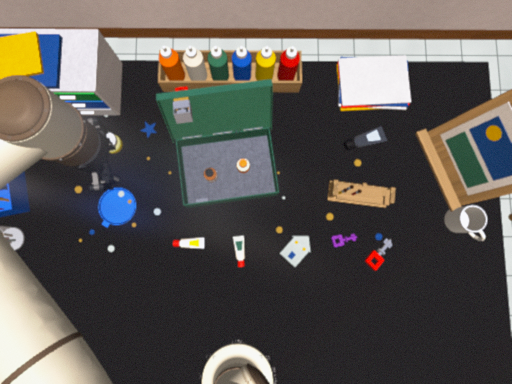

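```bash
python3 - <<'E'
from h import *
a=cv2.imread('pics/t13.png')[70:215,150:285];cv2.imwrite('pics/t13c.png',cv2.resize(a,None,fx=5,fy=5,interpolation=cv2.INTER_CUBIC))
z=np.load('pics/t13.npz'); d=z['d']; p=z['p'].astype(int); C=cloud('top',d)
sel=(C[...,2]>.062)&(C[...,2]<.09)&(C[...,0]>.5)&(C[...,0]<.68)&(C[...,1]>-.08)&(C[...,1]<.14)
k,l,st,ce=cv2.connectedComponentsWithStats(sel.astype(np.uint8))
for i in range(1,k):
    if st[i,4]<15: continue
    q=C[l==i]; print(ce[i],st[i],q.mean(0),q.min(0),q.max(0),p[l==i].mean(0), ray('top',*ce[i],.077))
# lid angle: points of lid inner side, and lock case
q=C[80:130,160:280].reshape(-1,3); q=q[q[:,2]>.1]
print('lid z max',q[:,2].max(), q[q[:,2].argmax()])
q=C[95:125,172:192].reshape(-1,3); q=q[(q[:,2]>.1)]; print('lock case min x',q[q[:,0].argmin()],q.mean(0))
E
```

```text
[242.5862 163.0345] [239 159   8   9  58] [ 0.6082 -0.0166  0.0744] [ 0.5983 -0.0263  0.0628] [ 0.62   -0.0062  0.0802] [239.2069 171.569   79.8621] [ 0.6077 -0.0166  0.077 ]
[208.8519 172.3333] [205 169   9   8  54] [0.5814 0.0788 0.0753] [0.5704 0.0683 0.0624] [0.5918 0.0901 0.0824] [85.4074 74.3333 71.3889] [0.5811 0.0787 0.077 ]
[239.3889 197.1   ] [213 193  53   9  90] [ 0.5107 -0.0076  0.0757] [ 0.5003 -0.0795  0.0623] [0.5222 0.0663 0.0826] [ 72.6667 102.3     92.8222] [ 0.5106 -0.0075  0.077 ]
lid z max 1.1671096336281774 [ 0.4    -0.0299  1.1671]
lock case min x [ 0.4    -0.0299  1.1671] [0.709  0.1306 0.242 ]
```

View pics/t13c.png

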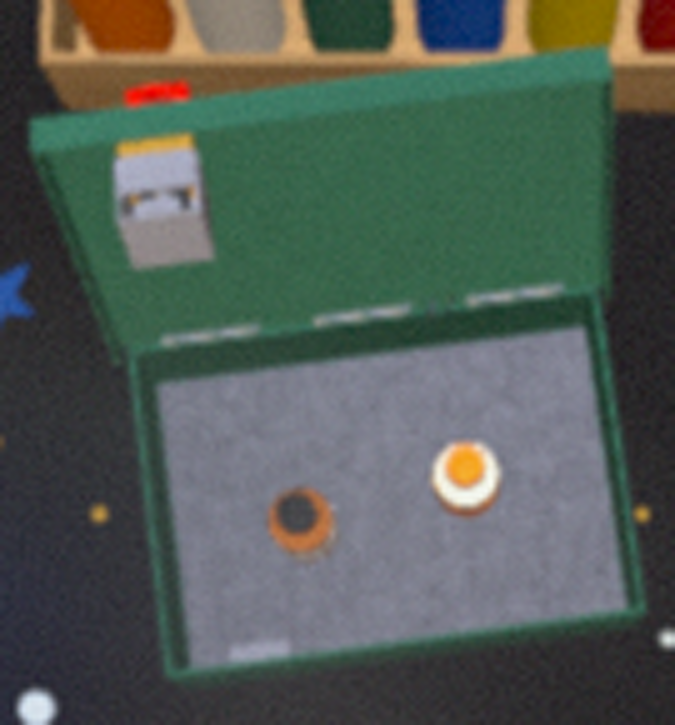

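```bash
python3 -c "
from h import *
go([.5825,.0785,.2],-82.2)"
python3 -m pendant '{"slide":[[0.9,-0.05,0.5],[0.9,-0.05,0.7],[0.9,-0.05,0.8],[0.9,0,0.8],[0.6,0,0.8]],"turn":[[0.09,0,0],[0,0,0],[0,0,0],[0,0,0],[0,0,0]],"jaw":[90,90,90,90,90]}' 40
python3 -c "
from h import *
go([.5825,.0785,.15],-82.2)"
```

```text
t 23.45 pos [0.5531 0.2502 0.36  ] psi -81.92 zax [-0.0133  0.0015 -0.9999] w 0.0594 F [-0.7454  0.266   1.6126]
 slide units [ 4.3679 -0.1769  3.9829]  turn units [0.0929 0.0239 0.0349]
clock: 24.08
ee_pos: [0.5852, 0.0781, 0.2145]
orientation: [[0.138, -0.99, 0.006], [-0.99, -0.138, 0.006], [-0.005, -0.007, -1.0]]
wrist_force: [0.2, -0.2, 0.1]
gripper_width: 0.0765
t 24.075 pos [0.5852 0.0781 0.2145] psi -82.09 zax [ 0.0065  0.0062 -1.    ] w 0.0765 F [ 0.172  -0.2413  0.0757]
 slide units [-0.0097  0.0778  1.613 ]  turn units [-0.052   0.0379  0.0141]
```

```bash
python3 -m pendant '{"slide":[[0,0.08,0.6],[0,0,0.6],[0,0,0.6],[0,0,0.5],[0,0,0]],"turn":[[-0.05,0.04,0],[0,0,0],[0,0,0],[0,0,0],[0,0,0]],"jaw":[90,90,90,90,90]}' 40
python3 -c "
from h import *
go([.5825,.0785,.021],-82.2)
snap('scene','s14');a=cv2.imread('pics/s14.png')[130:280,150:350];cv2.imwrite('pics/s14c.png',cv2.resize(a,None,fx=4,fy=4,interpolation=cv2.INTER_CUBIC))"
```

```text
clock: 24.7
ee_pos: [0.5805, 0.0691, 0.1171]
orientation: [[0.126, -0.992, -0.006], [-0.992, -0.126, -0.003], [0.003, 0.007, -1.0]]
wrist_force: [-1.3, 0.2, 1.2]
gripper_width: 0.0772
t 24.7 pos [0.5805 0.0691 0.1171] psi -82.76 zax [-0.0064 -0.0034 -1.    ] w 0.0772 F [-1.3062  0.1681  1.1884]
 slide units [-0.2318 -0.0946  2.4001]  turn units [ 0.0486 -0.018  -0.0698]
```

View pics/s14c.png

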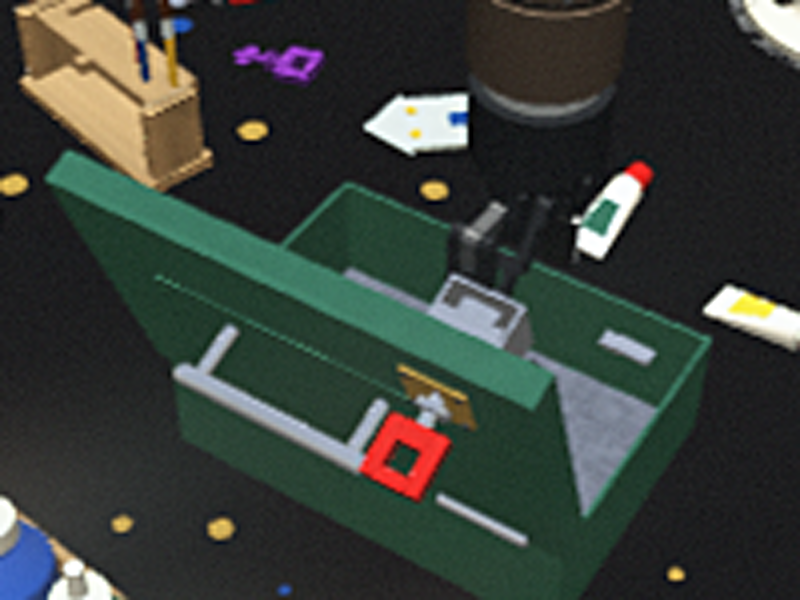

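```bash
python3 -m pendant '{"slide":[[-0.23,-0.09,0.0],[0,0,0],[0,0,0.4],[0,0,0.0],[0,0,0]],"turn":[[0.05,0,-0.07],[0,0,0],[0,0,0],[0,0,0],[0,0,0]],"jaw":[90,90,90,90,90]}' 40
python3 -c "
from h import *
go([.5825,.0785,.021],-82.2)
z=np.load('pics/s14.npz'); d=z['d']; p=z['p'].astype(int); C=cloud('scene',d)
m=(p[...,0]>140)&(p[...,1]<70)&(p[...,2]<70)&(C[...,0]>.6)&(C[...,0]<.86)&(abs(C[...,1]-.1)<.12)&(C[...,2]>.12)
q=C[m]; print('head',m.sum(),q.mean(0),q.min(0),q.max(0))
m=(p[...,0]>120)&(p[...,0]-p[...,2]>60)&(p[...,1]>80)&(C[...,0]>.6)&(C[...,0]<.86)&(abs(C[...,1]-.1)<.12)&(C[...,2]>.12)
q=C[m]; print('plate',m.sum(),q.mean(0),q.min(0),q.max(0))
"
```

```text
clock: 25.38
ee_pos: [0.5858, 0.08, 0.1042]
orientation: [[0.137, -0.991, 0.009], [-0.991, -0.137, -0.0], [0.001, -0.009, -1.0]]
wrist_force: [-1.0, -0.3, 0.1]
gripper_width: 0.0767
t 25.375 pos [0.5858 0.08   0.1042] psi -82.12 zax [ 0.0088 -0.0002 -1.    ] w 0.0767 F [-0.9571 -0.2794  0.1077]
 slide units [0.0236 0.1062 2.0791]  turn units [-0.0626 -0.0098  0.0098]
head 231 [0.7659 0.1359 0.2131] [0.7081 0.0689 0.1213] [0.7848 0.155  0.2235]
plate 32 [0.7488 0.1323 0.2345] [0.7414 0.1058 0.1776] [0.7773 0.1518 0.2447]
```

```bash
cat > lidchk.py <<'E'
from h import *
import sys
z=np.load(f'pics/{sys.argv[1]}.npz'); d=z['d']; p=z['p'].astype(int); C=cloud('scene',d)
a7=np.radians(7.8); xb=np.array([np.cos(a7),np.sin(a7),0]); yb=np.array([-np.sin(a7),np.cos(a7),0])
H=np.array([.583,.0259,.08])+.115*xb
g=(p[...,1]>p[...,0]+15)&(p[...,1]>p[...,2]+5)&(d>0)
V=C-H; lx,ly,lz=V@xb,V@yb,V[...,2]
m=g&(lz>.03)&(lz<.17)&(lx>-.02)&(lx<.12)&(ly<.13)&(ly>-.13)
ang=np.degrees(np.arctan2(lx[m],lz[m])); 
A=np.c_[lz[m],ly[m],np.ones(m.sum())]; x=lx[m]; k=np.ones(len(x),bool)
for _ in range(6):
    s,*_=np.linalg.lstsq(A[k],x[k],rcond=None); r=x-A@s; k=abs(r)<max(.002,2*np.std(r[k]))
    k&=abs(r)<.01
print('lid plane lx = ',s,'n',k.sum(),m.sum(),'std',r[k].std(),'theta',np.pi/2+np.arctan(s[0]))
n=np.array([1,-s[1],-s[0]]);c=np.linalg.norm(n)
D=(lx-s[0]*lz-s[1]*ly-s[2])/c
red=(p[...,0]>130)&(p[...,1]<80)&(p[...,2]<80)&(lz>.05)&(lz<.2)&(lx>0)&(lx<.2)&(abs(ly)<.14)&(D>.005)&(D<.08)
print('red n',red.sum(),'D min/mean/max',np.percentile(D[red],[1,5,50,95,99]))
br=(p[...,0]-p[...,2]>60)&(p[...,1]>80)&(abs(D)<.015)&(lz>.05)&(ly>.05)&(ly<.12)
print('plate D',np.median(D[br]),br.sum())
E
python3 lidchk.py s13; python3 lidchk.py s14
```

```text
lid plane lx =  [ 0.3347 -0.0019  0.0044] n 2047 2081 std 0.000898469764497146 theta 1.893741903166256
red n 224 D min/mean/max [0.0162 0.0178 0.0309 0.0469 0.0478]
plate D 0.0017885549558979376 52
lid plane lx =  [ 0.3346 -0.0019  0.0044] n 2035 2072 std 0.0008956575281821964 theta 1.8937107975784737
red n 224 D min/mean/max [0.0165 0.0179 0.0307 0.047  0.0479]
plate D 0.0017372127287399626 44
```

```bash
python3 -m pendant '{"slide":[[0.02,0.1,0.3],[0,0,0],[0,0,0.5],[0,0,0.0],[0,0,0]],"turn":[[-0.06,0,0],[0,0,0],[0,0,0],[0,0,0],[0,0,0]],"jaw":[90,90,90,90,90]}' 40
python3 -c "
from h import *
go([.5825,.0785,.021],-82.2)"
```

```text
clock: 26.0
ee_pos: [0.5825, 0.0785, 0.0717]
orientation: [[0.137, -0.991, 0.001], [-0.991, -0.137, -0.001], [0.002, -0.001, -1.0]]
wrist_force: [0.6, -1.2, 0.6]
gripper_width: 0.0771
t 26.0 pos [0.5825 0.0785 0.0717] psi -82.11 zax [ 0.0012 -0.0015 -1.    ] w 0.0771 F [ 0.5706 -1.2417  0.6426]
 slide units [-0.0018  0.0007  1.267 ]  turn units [-0.0071 -0.0115  0.0118]
```

```bash
python3 -m pendant '{"slide":[[0,0,0.3],[0,0,0.3],[0,0,0.3],[0,0,0.2],[0,0,0]],"turn":[[0,0,0],[0,0,0],[0,0,0],[0,0,0],[0,0,0]],"jaw":[90,90,90,90,90]}' 40
python3 -c "
from h import *
go([.5825,.0785,.021],-82.2)"
```

```text
clock: 26.62
ee_pos: [0.5829, 0.0785, 0.0252]
orientation: [[0.137, -0.991, 0.002], [-0.991, -0.137, -0.001], [0.001, -0.002, -1.0]]
wrist_force: [-0.1, -0.2, -0.8]
gripper_width: 0.0766
t 26.625 pos [0.5829 0.0785 0.0252] psi -82.1 zax [ 0.0019 -0.0012 -1.    ] w 0.0766 F [-0.06   -0.1786 -0.7783]
 slide units [-0.0006  0.0092  0.1048]  turn units [-0.0124 -0.0107  0.0124]
```

```bash
python3 -m pendant '{"slide":[[0,0,0.22],[0,0,0],[0,0,0],[0,0,0],[0,0,0]],"turn":[[0,0,0],[0,0,0],[0,0,0],[0,0,0],[0,0,0]],"jaw":[85,75,60,45,30]}' 40
python3 -m pendant '{"slide":[[0,0,0],[0,0,0],[0,0,0],[0,0,0],[0,0,0]],"turn":[[0,0,0],[0,0,0],[0,0,0],[0,0,0],[0,0,0]],"jaw":[25,20,20,20,20]}' 40
python3 -c "
from h import *
go([.5825,.0785,.021],-82.2)
snap('scene','s15');a=cv2.imread('pics/s15.png')[130:280,150:350];cv2.imwrite('pics/s15c.png',cv2.resize(a,None,fx=4,fy=4,interpolation=cv2.INTER_CUBIC))"
```

```text
clock: 27.25
ee_pos: [0.5839, 0.0789, 0.0168]
orientation: [[0.138, -0.99, 0.004], [-0.99, -0.138, -0.0], [0.001, -0.004, -1.0]]
wrist_force: [-0.3, 0.9, -0.1]
gripper_width: 0.0369
clock: 27.88
ee_pos: [0.5838, 0.0788, 0.0168]
orientation: [[0.138, -0.99, 0.004], [-0.99, -0.138, -0.0], [0.001, -0.004, -1.0]]
wrist_force: [-0.5, -0.1, 0.0]
gripper_width: 0.0366
t 27.875 pos [0.5838 0.0788 0.0168] psi -82.09 zax [ 0.0044 -0.0003 -1.    ] w 0.0366 F [-0.5217 -0.125   0.0266]
 slide units [ 0.0044  0.0319 -0.1062]  turn units [-0.0306 -0.0067  0.0135]
```

```bash
python3 -m pendant '{"slide":[[0,0,-0.2],[0,0,-0.4],[0,0,-0.6],[0,0,-0.7],[0,0,-0.7]],"turn":[[0,0,0],[0,0,0],[0,0,0],[0,0,0],[0,0,0]],"jaw":[20,20,20,20,20]}' 40
python3 -m pendant '{"slide":[[0,0,-0.7],[0,0,-0.5],[0,0,-0.2],[0,0,0],[0,0,0]],"turn":[[0,0,0],[0,0,0],[0,0,0],[0,0,0],[0,0,0]],"jaw":[20,20,20,20,20]}' 40
python3 -c "
from h import *
go([.4935,.3565,.16],-82.2)
snap('scene','s16');a=cv2.imread('pics/s16.png')[90:280,150:350];cv2.imwrite('pics/s16c.png',cv2.resize(a,None,fx=3,fy=3,interpolation=cv2.INTER_CUBIC))"
```

```text
clock: 28.55
ee_pos: [0.5818, 0.0783, 0.1249]
orientation: [[0.137, -0.991, 0.0], [-0.991, -0.137, -0.002], [0.002, -0.0, -1.0]]
wrist_force: [0.9, -0.4, -1.2]
gripper_width: 0.037
clock: 29.18
ee_pos: [0.5818, 0.0785, 0.1888]
orientation: [[0.137, -0.991, 0.008], [-0.991, -0.137, 0.002], [-0.001, -0.008, -1.0]]
wrist_force: [-0.3, 0.3, -0.8]
gripper_width: 0.0371
t 29.175 pos [0.5818 0.0785 0.1888] psi -82.11 zax [ 0.0076  0.0017 -1.    ] w 0.0371 F [-0.2803  0.2821 -0.8227]
 slide units [-7.1855  1.2384  0.7139]  turn units [-0.0554  0.0043  0.0106]
```

View pics/s16c.png

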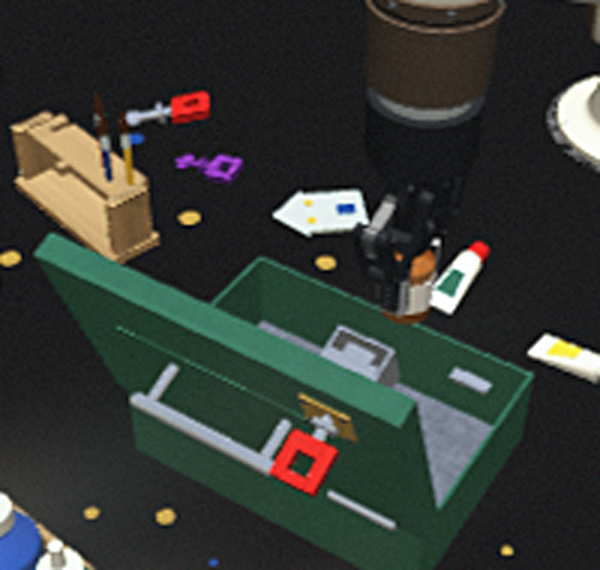

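```bash
python3 -m pendant '{"slide":[[-0.4,0.05,0],[-0.7,0.13,0],[-0.9,0.15,0],[-0.9,0.15,0],[-0.9,0.15,0]],"turn":[[-0.05,0,0],[0,0,0],[0,0,0],[0,0,0],[0,0,0]],"jaw":[20,20,20,20,20]}' 40
python3 -m pendant '{"slide":[[-0.9,0.15,0],[-0.9,0.15,0],[-0.7,0.15,0],[-0.4,0.05,0],[0,0,0]],"turn":[[0,0,0],[0,0,0],[0,0,0],[0,0,0],[0,0,0]],"jaw":[20,20,20,20,20]}' 40
python3 -c "
from h import *
go([.4935,.3565,.1],-82.2)"
```

```text
clock: 29.85
ee_pos: [0.5331, 0.2302, 0.1844]
orientation: [[0.133, -0.991, -0.007], [-0.991, -0.133, -0.003], [0.002, 0.008, -1.0]]
wrist_force: [0.5, 0.6, -1.2]
gripper_width: 0.0372
clock: 30.48
ee_pos: [0.4924, 0.3511, 0.1804]
orientation: [[0.14, -0.99, -0.013], [-0.99, -0.139, -0.008], [0.006, 0.014, -1.0]]
wrist_force: [0.2, -0.9, -1.6]
gripper_width: 0.037
t 30.475 pos [0.4924 0.3511 0.1804] psi -81.98 zax [-0.0128 -0.0077 -0.9999] w 0.037 F [ 0.1986 -0.8683 -1.5718]
 slide units [-0.1409 -0.074   2.0072]  turn units [ 0.0987 -0.0418  0.0273]
```

```bash
python3 -m pendant '{"slide":[[-0.14,-0.07,0],[0,0,0.5],[0,0,0.6],[0,0,0.6],[0,0,0.4]],"turn":[[0.1,-0.04,0.03],[0,0,0],[0,0,0],[0,0,0],[0,0,0]],"jaw":[20,20,20,20,20]}' 40
python3 -m pendant '{"slide":[[0,0,0.3],[0,0,0.3],[0,0,0.2],[0,0,0],[0,0,0]],"turn":[[0,0,0],[0,0,0],[0,0,0],[0,0,0],[0,0,0]],"jaw":[20,20,20,20,20]}' 40
python3 -c "
from h import *
go([.4935,.3565,.017],-82.2)
snap('scene','s17');a=cv2.imread('pics/s17.png')[150:330,330:500];cv2.imwrite('pics/s17c.png',cv2.resize(a,None,fx=3,fy=3,interpolation=cv2.INTER_CUBIC))"
```

```text
clock: 31.1
ee_pos: [0.4976, 0.3551, 0.0961]
orientation: [[0.129, -0.992, 0.006], [-0.992, -0.129, 0.004], [-0.003, -0.006, -1.0]]
wrist_force: [0.1, 0.1, -1.5]
gripper_width: 0.0368
clock: 31.72
ee_pos: [0.4989, 0.355, 0.0626]
orientation: [[0.128, -0.992, 0.007], [-0.992, -0.128, 0.004], [-0.003, -0.007, -1.0]]
wrist_force: [0.7, -0.3, -0.0]
gripper_width: 0.0372
t 31.725 pos [0.4989 0.355  0.0626] psi -82.62 zax [ 0.007   0.0041 -1.    ] w 0.0372 F [ 0.6582 -0.2521 -0.0274]
 slide units [-0.0522  0.1377  1.1391]  turn units [-0.0538  0.0225 -0.0525]
```

View pics/s17c.png

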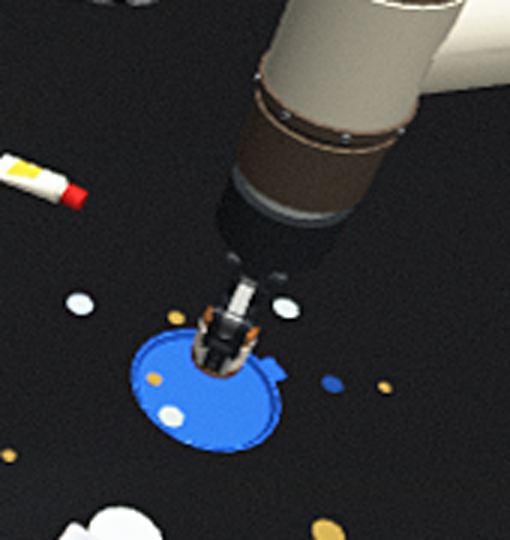

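```bash
python3 -m pendant '{"slide":[[-0.05,0.14,0.3],[0,0,0.3],[0,0,0.3],[0,0,0.1],[0,0,0]],"turn":[[-0.05,0.02,-0.05],[0,0,0],[0,0,0],[0,0,0],[0,0,0]],"jaw":[20,20,20,20,20]}' 40
python3 -c "
from h import *
go([.4935,.3565,.017],-82.2)"
```

```text
clock: 32.4
ee_pos: [0.4925, 0.3565, 0.0197]
orientation: [[0.136, -0.991, -0.0], [-0.991, -0.136, 0.0], [-0.0, 0.0, -1.0]]
wrist_force: [-0.1, 0.2, -1.3]
gripper_width: 0.0367
t 32.4 pos [0.4925 0.3565 0.0197] psi -82.18 zax [-0.0002  0.     -1.    ] w 0.0367 F [-0.1493  0.2265 -1.3389]
 slide units [ 0.0028 -0.0237  0.0664]  turn units [0.0012 0.0005 0.0027]
```

```bash
python3 -m pendant '{"slide":[[0,0,0.05],[0,0,0.03],[0,0,0.02],[0,0,0.02],[0,0,0]],"turn":[[0,0,0],[0,0,0],[0,0,0],[0,0,0],[0,0,0]],"jaw":[20,20,20,20,20]}' 40
python3 -c "
from h import *
go([.4935,.3565,.017],-82.2)"
```

```text
clock: 33.02
ee_pos: [0.4932, 0.357, 0.0168]
orientation: [[0.136, -0.991, 0.002], [-0.991, -0.136, 0.002], [-0.001, -0.002, -1.0]]
wrist_force: [-0.6, 0.6, -1.9]
gripper_width: 0.0369
t 33.025 pos [0.4932 0.357  0.0168] psi -82.16 zax [ 0.0016  0.0017 -1.    ] w 0.0369 F [-0.5827  0.5826 -1.9322]
 slide units [ 0.0137 -0.0067 -0.0052]  turn units [-0.0132  0.0105  0.0052]
```

```bash
python3 -m pendant '{"slide":[[0,0,0.03],[0,0,0.03],[0,0,0.03],[0,0,0],[0,0,0]],"turn":[[0,0,0],[0,0,0],[0,0,0],[0,0,0],[0,0,0]],"jaw":[20,20,20,20,20]}' 40
python3 -c "
from h import *
go([.4935,.3565,.017],-82.2)"
```

```text
clock: 33.65
ee_pos: [0.4934, 0.3574, 0.0168]
orientation: [[0.138, -0.99, 0.003], [-0.99, -0.138, 0.002], [-0.002, -0.003, -1.0]]
wrist_force: [-0.5, -0.2, 2.5]
gripper_width: 0.037
t 33.65 pos [0.4934 0.3574 0.0168] psi -82.08 zax [ 0.003  0.002 -1.   ] w 0.037 F [-0.4854 -0.1797  2.4716]
 slide units [ 0.0218  0.0012 -0.0061]  turn units [-0.0231  0.0116  0.0145]
```

Force turned upward and the height stays at 0.0168, so the bottle is on the floor. Open slowly, then withdraw.

```bash
python3 -m pendant '{"slide":[[0,0,0],[0,0,0],[0,0,0],[0,0,0],[0,0,0]],"turn":[[0,0,0],[0,0,0],[0,0,0],[0,0,0],[0,0,0]],"jaw":[46,52,60,70,85]}' 40
python3 -m pendant '{"slide":[[0,0,0],[0,0,-0.2],[0,0,-0.4],[0,0,-0.5],[0,0,-0.5]],"turn":[[0,0,0],[0,0,0],[0,0,0],[0,0,0],[0,0,0]],"jaw":[85,85,85,85,85]}' 40
python3 -m pendant '{"slide":[[0,0,-0.8],[0,0,-0.8],[0,0,-0.8],[0,0.5,-0.8],[0,0.5,-0.8]],"turn":[[0,0,0],[0,0,0],[0,0,0],[0,0,0],[0,0,0]],"jaw":[85,85,85,85,85]}' 40
python3 -c "
from h import *
go([.3,.45,.3],-82.2)
snap('scene','s18');snap('top','t18')"
```

```text
clock: 34.28
ee_pos: [0.494, 0.3577, 0.0161]
orientation: [[0.138, -0.99, 0.004], [-0.99, -0.138, 0.002], [-0.002, -0.004, -1.0]]
wrist_force: [-0.1, 0.0, 0.2]
gripper_width: 0.0725
clock: 34.9
ee_pos: [0.4935, 0.3572, 0.0834]
orientation: [[0.138, -0.99, 0.003], [-0.99, -0.138, 0.001], [-0.001, -0.003, -1.0]]
wrist_force: [-0.3, -0.8, 0.3]
gripper_width: 0.0722
clock: 35.52
ee_pos: [0.453, 0.3506, 0.2544]
orientation: [[0.137, -0.991, 0.007], [-0.991, -0.137, 0.006], [-0.005, -0.008, -1.0]]
wrist_force: [0.3, -0.3, -0.0]
gripper_width: 0.0724
t 35.525 pos [0.453  0.3506 0.2544] psi -82.14 zax [ 0.0072  0.0056 -1.    ] w 0.0724 F [ 0.2949 -0.3225 -0.045 ]
 slide units [-2.9906  3.4407 -1.1534]  turn units [-0.0567  0.0327  0.0078]
```

View pics/s18.png

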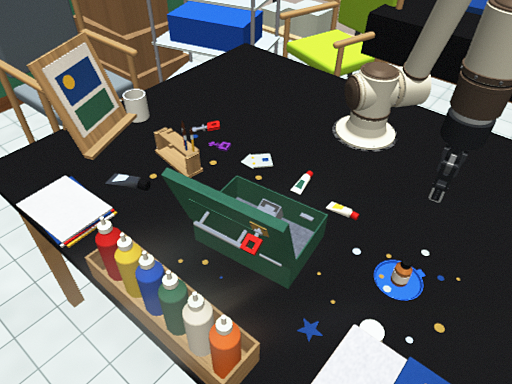

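View pics/t18.png

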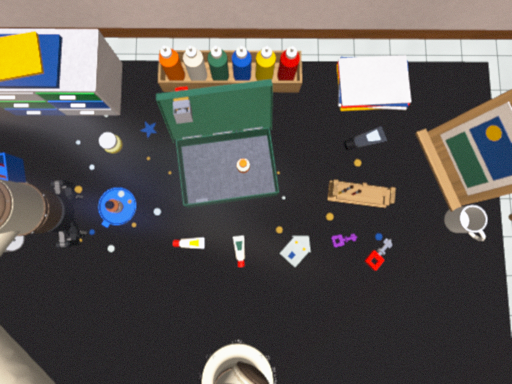

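```bash
python3 lidchk.py s18; python3 - <<'E'
from h import *
z=np.load('pics/t18.npz'); d=z['d']; C=cloud('top',d)
for nm,c in(('varnish',(.4935,.357)),('glue',(.608,-.0166))):
    m=(C[...,2]>.068)&(C[...,2]<.085)&(np.hypot(C[...,0]-c[0],C[...,1]-c[1])<.03)
    v,u=np.argwhere(m).mean(0); print(nm,m.sum(),C[m].mean(0),ray('top',u,v,.077))
a=np.load('pics/top0.npz')['p'].astype(int);b=z['p'].astype(int)
df=(abs(a-b).sum(-1)>90).astype(np.uint8); df=cv2.morphologyEx(df,cv2.MORPH_OPEN,np.ones((3,3)))
k,l,st,ce=cv2.connectedComponentsWithStats(df)
for i in range(1,k): print('changed',ce[i].round(),st[i])
print(read_state()['clock'],read_state()['joint_velocities'])
E
```

```text
lid plane lx =  [ 0.3341 -0.0019  0.0045] n 2025 2073 std 0.0008867265776756098 theta 1.893249416750698
red n 224 D min/mean/max [0.0164 0.0177 0.0308 0.047  0.0479]
plate D 0.0017600741214448168 46
varnish 57 [0.4911 0.3565 0.0756] [0.4909 0.356  0.077 ]
glue 53 [ 0.609  -0.0167  0.0754] [ 0.6087 -0.0167  0.077 ]
changed [217. 107.] [ 156   79  116   59 4667]
changed [251. 127.] [249 126   5   3  15]
changed [229. 130.] [228 129   3   3   9]
changed [226. 137.] [178 129  91  17 486]
changed [214. 132.] [213 131   3   3   9]
changed [222. 131.] [220 130   4   3  12]
changed [190. 135.] [188 134   6   3  18]
changed [229. 168.] [ 183  137   91   66 4209]
changed [229. 170.] [225 168   8   4  25]
changed [215. 171.] [214 170   3   3   9]
changed [ 21. 207.] [   0  179   48   60 2125]
changed [ 57. 187.] [ 54 181   6  13  73]
changed [195. 190.] [193 185   6  12  62]
changed [ 63. 187.] [ 62 186   3   3   9]
changed [386. 198.] [383 192   8  13  87]
changed [114. 206.] [105 199  18  14 210]
changed [ 61. 239.] [ 58 231   8  16  98]
changed [  0. 234.] [  0 233   2   3   6]
changed [382. 252.] [366 235  35  36 458]
changed [  1. 240.] [  0 237   4   8  28]
changed [  6. 239.] [  5 238   4   4  15]
changed [ 68. 239.] [ 67 238   4   3  12]
changed [  6. 246.] [  3 244   6   5  24]
changed [  0. 253.] [  0 252   2   3   6]
changed [ 18. 364.] [   0  326   54   58 1665]
changed [230. 370.] [213 361  32  18 306]
changed [257. 378.] [246 369  24  15 221]
changed [223. 380.] [214 377  21   7 118]
35.625 [-0.7569  3.1951 -2.3437 -1.2421  2.3653  0.7358]
```

```bash
python3 -m pendant '{"slide":[[0,0,0],[0,0,0],[0,0,0],[0,0,0],[0,0,0]],"turn":[[0,0,0],[0,0,0],[0,0,0],[0,0,0],[0,0,0]],"jaw":[85,85,85,85,85]}' 40
python3 -c "
from h import *
print(sign_off())"
```

```text
clock: 36.25
ee_pos: [0.4535, 0.351, 0.2573]
orientation: [[0.138, -0.99, 0.011], [-0.99, -0.138, 0.01], [-0.008, -0.013, -1.0]]
wrist_force: [-0.6, 0.2, -0.4]
gripper_width: 0.0725
the job is handed in; nothing more can be done
None
```

The job is done and was handed in at 36 s. The smaller red key was taken from the rack, pushed home and turned clockwise to its stop. The lid was lifted and swung back to its stop, and the varnish bottle was moved into the blue lid.

Last checks from the camera images:
- **Lid and key:** the lid angle is 1.89 rad and the key is still in the lock. The key head measures about 2 mm out from its home position, inside the 6 mm allowed.
- **Bottles:** the varnish bottle stands with its cap about 2 to 3 mm from the blue lid's centre and its top at the expected height. The glue bottle is upright and in place to within 1 mm.
- **Other things on the table:** comparing the first and last top views shows no change at the tubes, house, star or paint pot.

**Disagreements and surprises:**
- The two cameras disagreed by 2 to 3 mm in x, so I placed the key using the scene camera, which agreed with the robot's own position.
- The larger look-alike red key, which was standing at the start, was lying down when I looked again. I did not see the robot touch it, but cannot say what made it fall.
- As the gripper backed off the handle, the wrist force briefly read about 33 N, under the limit and of unknown cause. It was gone at the next reading.

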